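Build the kiln stand for a test tile

TASK

Build the kiln stand on the round foot, one piece at a time from the bottom up: first the tall round post on the foot, then the square post on that, then the round top plate, each pushed home over the stud below so that it sits straight with no gap. Last, lay the glazed test tile flat, face up as it lies now, in the middle of the plate, and leave the stack standing by itself.

Things in the scene. Friction and masses are not known exactly. Their poses are not given: they have to be found in the camera images.
- foot: Foot of the stand, fixed to the table on the left, beyond the wooden chest: buff fired-clay disc 90 mm across, 10 mm thick. On top, in the middle, stands a tapered stud 12 mm high (22 mm wide at its base, 12 mm at its tip). Origin: centre of its underside, on the table; z up. Its turn does not matter.
- tall_post: Tall round kiln post, buff fired clay, loose, upright: a cylinder 46 mm in diameter, 80 mm high without its stud. On top, in the middle, stands a tapered stud 12 mm high (22 mm wide at its base, 12 mm at its tip). Its underside has a central socket, a round hole 26 mm wide and 15 mm deep, open downward. Origin: centre of the underside; z up. About 0.22 kg. Seated on the foot, its underside is 10 mm above the foot's underside.
- square_post: Square kiln post, buff fired clay, loose, upright: 40 x 40 mm, 50 mm high without its stud. On top, in the middle, stands a tapered stud 12 mm high (22 mm wide at its base, 12 mm at its tip). Its underside has a central socket, a round hole 26 mm wide and 15 mm deep, open downward. Origin: centre of the underside; z up. x and y are square to its side faces. About 0.14 kg. Seated on the tall post, its underside is 80 mm above that post's underside.
- top_plate: Round top plate, buff fired clay, loose, right way up: a flat disc 62 mm in diameter and 10 mm thick (from 20 to 30 mm above its underside) on a round neck 40 mm in diameter and 20 mm high; top flat, no stud. Its underside has a central socket, a round hole 26 mm wide and 15 mm deep, open downward. Origin: centre of the underside; z up. About 0.11 kg. Seated on the square post, its underside is 50 mm above that post's underside.
- tile: Small pale glazed test tile, loose, lying flat: 30 mm (its x) by 45 mm (its y), 8 mm thick. Origin: centre of the underside; z up. About 0.03 kg. Laid on the plate, its underside is 30 mm above the plate's underside.

How it is judged:
By the outcome, as a careful person would: the job done as asked, in the order asked, and still so for the second after the job is handed in, with the robot touching nothing.
It also fails if it takes over 128 s, if anything falls off the work surface, if the arm or the gripper's body presses on something with over 40 N, if the wrist force passes 120 N, or if a joint passes its speed limit or range.

ROBOT

A 6-joint arm with a two-finger parallel gripper is mounted at the origin on a cart in front of the work surface, level with it; the furniture and walls round the work are solid. World frame = base frame: x ahead of the robot, y to its left, z up, the work surface at z = 0. Lengths are in m, angles in rad, forces in N, time in s.
With the tool pointing down it reaches from about 0.425 to 0.95 m from the base axis. Payload 3.5 kg.
Tool frame: the origin (TCP) lies on the centre line of the jaws, within the pads' length; the fingertips stand 25 mm ahead of it and the grasp point (between the pads) lies 6 mm ahead of it (ctrl.finger_overhang is the distance from the TCP to the fingertips, in m); z points along the fingers, y is the line along which they close (so a half turn about z gives the same grasp; the last joint's range is limited). The gripper opens to 85 mm and grips with 20 to 120 N. Pads are 22 mm wide; open, the fingers measure 114 mm over their backs; the gripper's body (76 mm by 85 mm) begins 54 mm behind the grasp point. The pads swing forward as they close: fully open they stand 13 mm farther back than shut.
Start: joints at [0.956, 0.286, 1.577, -0, 1.279, -0.15], TCP at [0.303, 0.603, 0.256] pointing down, gripper open.
Joint ranges: [-2.77, 2.77], [-0.9, 2.22], [0.21, 2.48], [-1.53, 4.67], [0.24, 2.81], [-2.84, 2.84]. Speed limits (rad/s): [2.79, 2.79, 3.14, 3.14, 3.14, 3.14].

INTERFACE

Orientations are given as a unit quaternion [x, y, z, w].
In Python, from plant import get_state, imaging, job, ctrl gives the robot as it stands.
- The arm moves only by the tool jog_arm, never from a script. Its argument "increments" is a list of rows, each an object of numbers: "dx", "dy", "dz": the shift along the world's x, y, z each as a share of 12 cm, from -1 to 1; "ax", "ay", "az": the turn, a rotation vector about the world's x, y, z each as a share of pi/2 rad, from -1 to 1; "gripper": the gripper command: -1 is shut, 1 is fully open, values between are in proportion. A call has 1 to 10 rows; each row is the pose to reach, as a shift and turn from the pose commanded when the call began; what a row does not reach only later rows make up. A row lasts 1/10 s, in which the tool goes at most 50 mm and 8.59 degrees, less where a joint would pass 70% of its speed; a pose out of reach is approached as far as the arm can. A call with a number of a shift or a turn outside -1 to 1 is refused whole. A call with a gripper value outside its range is refused whole. The fingers move at their own pace and stop on an object; "force" is the grip in N (left out, the last holds). Time passes only in rows, so rows that repeat a pose let the fingers close. It gives the time, the measured TCP pose, the force, the opening and the grip force at its end, in the units of the state.
- get_state(): the state, without advancing time (a new reading comes with each control period).
- imaging.read_camera(name): name is "scene" or "side" or "wrist"; returns a dict with "frame" (400x640x3 uint8, blue, green, red), "depth" (400x640 float32, m along the optical axis (not along the pixel's ray), 0 where there is no reading), "camera_matrix" (3x3 intrinsics, pixels), "extrinsics" (4x4, takes a point from camera to world coordinates); the wrist camera has in their place "mount" (4x4, takes a point from camera to tool coordinates, whose origin is the TCP and whose axes are the flange's). Camera axes: x right, y up, looking along -z (the intrinsics and any distortion apply to the point x, -y, -z); pixel columns grow to the right and rows downward; lengths in m; the calibration is good to about 2 mm. A picture is of the moment at which its call begins: read the wrist's pose just before it.
- job.sign_off(): hands the job in; it is judged then, once.
The state is a dict: "time": time; "qpos": joint angles; "dq": joint speeds; "joint_efforts": joint torques, N m; "eef_pos": TCP position; "tcp_rot": TCP orientation; "contact_force": force on the tool from outside, world axes, zero at the start; "wrist_torque": the same for the moment, N m; "opening": opening from 0.0 (shut) to 1.0 (fully open); "finger_force": force on a finger pad.
Only numpy, scipy, OpenCV 4.12 (cv2) and the standard library are available. Lean on these libraries where they do the work, as an engineer would, in place of code of your own. Each camera call takes 0.05 s, during which the arm holds its last target. There are 200 camera calls.

## Working session

There is one attempt and no reset: what is moved stays moved. The work goes in short steps, Python scripts to look and compute and a tool call to move; the robot and the scene stay as the last step left them, time stands still between calls to the robot, and variables do not carry over. Pictures are saved under pics/ and viewed, at most 14 in all, crops included, and the job is handed in when it is done.

Besides the shell and the picture viewer there is one more tool, called after "Call:" as name(argument=value, ...), one argument or row to a line, values as JSON. jog_arm: Moves the arm, as the interface text tells. Shift numbers are shares of 12 cm and turn numbers shares of pi/2 rad, none past 1 either way. Its arguments: {"type":"object","properties":{"increments":{"type":"array"},"force":{"type":"number"}},"required":["increments"]}

```bash
ls; mkdir -p pics; cat > h.py <<'E'
import numpy as np, cv2
from plant import get_state, imaging, job, ctrl
from scipy.spatial.transform import Rotation as R
def cam(name,save=None):
    s=get_state(); c=imaging.read_camera(name)
    if 'extrinsics' in c: T=np.array(c['extrinsics'])
    else:
        W=np.eye(4); W[:3,:3]=R.from_quat(s['tcp_rot']).as_matrix(); W[:3,3]=s['eef_pos']; T=W@np.array(c['mount'])
    c['T']=T
    if save: cv2.imwrite('pics/'+save,c['frame'])
    return c
def ray(c,u,v):
    K=np.array(c['camera_matrix']); d=np.array([(u-K[0,2])/K[0,0],-(v-K[1,2])/K[1,1],-1.])
    return c['T'][:3,3], c['T'][:3,:3]@d
def onplane(c,u,v,z):
    o,d=ray(c,u,v); return o+d*(z-o[2])/d[2]
def depthpts(c):
    D=c['depth']; v,u=np.mgrid[0:400,0:640]; K=np.array(c['camera_matrix'])
    p=np.stack([(u-K[0,2])/K[0,0]*D,-(v-K[1,2])/K[1,1]*D,-D],-1)
    P=p@c['T'][:3,:3].T+c['T'][:3,3]; P[D==0]=np.nan; return P
E
python3 - <<'E'
from h import *
for n in ['scene','side','wrist']:
    c=cam(n,n+'0.png'); print(n,c['T'].round(3).tolist(),np.array(c['camera_matrix']).round(1).tolist(),[k for k in c],(c['depth']>0).mean())
print(get_state(), ctrl.finger_overhang,[x for x in dir(ctrl) if x[0]!='_'])
E
```

```text
pics
scene [[0.502, 0.524, -0.688, -0.386], [-0.864, 0.285, -0.414, -0.612], [-0.021, 0.803, 0.596, 0.838], [0.0, 0.0, 0.0, 1.0]] [[436.9, 0.0, 327.9], [0.0, 436.9, 198.4], [0.0, 0.0, 1.0]] ['frame', 'depth', 'camera_matrix', 'extrinsics', 'T'] 0.99436328125
side [[0.996, 0.047, -0.073, 0.453], [-0.086, 0.452, -0.888, -1.048], [-0.009, 0.891, 0.454, 0.565], [0.0, 0.0, 0.0, 1.0]] [[397.1, 0.0, 323.1], [0.0, 397.1, 190.5], [0.0, 0.0, 1.0]] ['frame', 'depth', 'camera_matrix', 'extrinsics', 'T'] 0.99586328125
wrist [[0.448, -0.861, -0.239, 0.242], [0.894, 0.431, 0.122, 0.633], [-0.002, -0.268, 0.963, 0.373], [0.0, 0.0, 0.0, 1.0]] [[332.3, 0.0, 318.5], [0.0, 332.3, 195.1], [0.0, 0.0, 1.0]] ['frame', 'depth', 'camera_matrix', 'mount', 'T'] 0.99596875
{'time': 0.15, 'qpos': array([ 9.56019515e-01,  2.87007225e-01,  1.57785363e+00, -2.72580083e-05,
        1.27860237e+00, -1.50012120e-01]), 'dq': array([-0.00221445, -0.00121062, -0.00379417,  0.00090424, -0.00040347,
        0.00019586]), 'joint_efforts': array([ 7.34298701e-04, -4.06601751e+01, -2.93141627e+01, -1.66299346e-04,
        3.92978764e-03, -5.67128339e-06]), 'eef_pos': array([0.30225457, 0.60301822, 0.25522785]), 'tcp_rot': array([ 2.30292551e-01,  9.73120992e-01, -8.72604095e-04, -3.36890852e-04]), 'contact_force': array([0.2521534 , 0.0328903 , 0.21154438]), 'wrist_torque': array([ 0.03526091, -0.00658697,  0.00077857]), 'finger_force': 0.0, 'opening': 0.9985690775704329} 0.025 ['Unreachable', 'finger_overhang']
```

View pics/scene0.png

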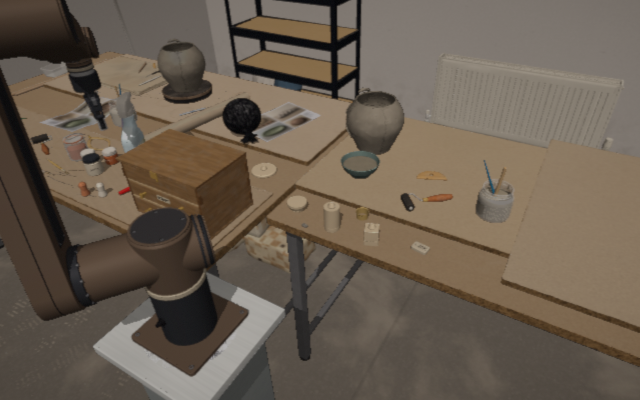

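View pics/side0.png

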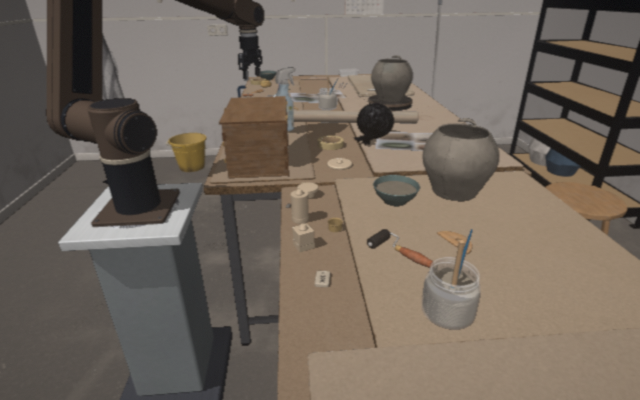

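View pics/wrist0.png

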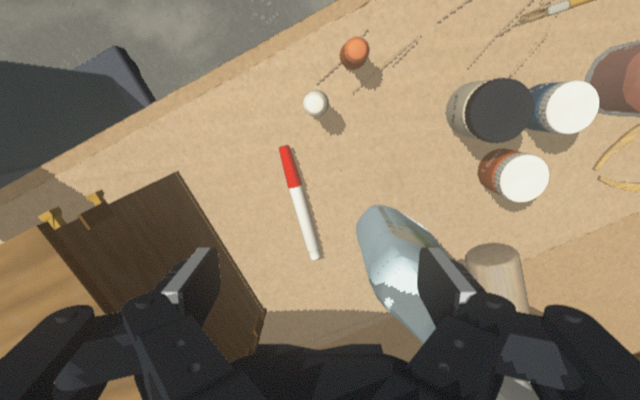

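The scene view shows the plate at (297,203), tall post (332,216), square post (372,233), tile (420,247) and foot (263,170) behind the chest (190,180). In the side view they are at (308,190), (300,206), (304,236), (322,278) and (340,163). The wrist sees only clutter left of the chest.

```bash
python3 - <<'E'
from h import *
q={'foot':((263,166),(340,161)),'tall':((331,205),(299,194)),'sq':((372,225),(304,227)),'plate':((297,203),(308,190)),'tile':((420,247),(322,278)),'ring':((362,212),(336,224)),'dish':(None,(332,143)),'chest':((185,160),(255,110)),'vase':((375,110),(460,140)),'bowl':((360,160),(396,185))}
S={'scene':cam('scene'),'side':cam('side')}
P={k:depthpts(c) for k,c in S.items()}
for n,(a,b) in q.items():
    for k,p in zip(S,(a,b)):
        if p: print(n,k,P[k][p[1],p[0]].round(3))
# crops
for k,c in S.items():
    f=c['frame']
    f=f[130:270,230:450] if k=='scene' else f[80:300,260:400]
    cv2.imwrite(f'pics/{k}crop.png',cv2.resize(f,None,fx=3.5 if k=='scene' else 2.7,fy=3.5 if k=='scene' else 2.7,interpolation=cv2.INTER_CUBIC))
# obstacle height map
A=np.concatenate([P[k].reshape(-1,3) for k in S]);A=A[~np.isnan(A).any(1)]
for y in np.arange(0.6,-0.35,-0.05):
    print('y%.2f'%y,[ (lambda z:'%4.0f'%(z.max()*1000) if len(z) else '   -')(A[(abs(A[:,0]-x)<.025)&(abs(A[:,1]-y)<.025)&(A[:,2]<.6)][:,2]) for x in np.arange(.2,.95,.05)])
E
```

```text
foot scene [0.613 0.252 0.021]
foot side [0.618 0.237 0.021]
tall scene [ 0.457 -0.114  0.088]
tall side [ 0.465 -0.122  0.084]
sq scene [ 0.465 -0.239  0.059]
sq side [ 0.472 -0.245  0.059]
plate scene [0.483 0.023 0.028]
plate side [0.494 0.003 0.031]
tile scene [ 0.499 -0.371  0.008]
tile side [ 0.504 -0.374  0.008]
ring scene [ 0.568 -0.159  0.003]
ring side [ 0.56  -0.148  0.002]
dish side [0.608 0.409 0.025]
chest scene [0.315 0.276 0.2  ]
chest side [0.334 0.276 0.202]
vase scene [ 0.857 -0.057  0.199]
vase side [ 0.894 -0.089  0.204]
bowl scene [ 0.767 -0.05   0.05 ]
bowl side [ 0.747 -0.04   0.055]
y0.60 [' 462', ' 465', ' 464', ' 518', ' 257', ' 252', '   9', '   4', '   3', '   2', '  21', '  22', '  20', '-613', '  65']
y0.55 [' 478', ' 466', ' 529', ' 529', '   -', '  11', '   9', '   3', '   3', '   2', '  19', ' 137', '  20', '  19', '  22']
y0.50 [' 488', ' 532', ' 541', '-751', '   -', '   9', '   9', '  25', '  28', '  25', ' 133', ' 159', ' 160', ' 150', '  22']
y0.45 [' 506', ' 550', ' 524', ' 204', ' 203', ' 204', '   9', '  28', '  25', '  26', ' 132', ' 158', '
[... 1234 characters left out ...]
17', '  22', '  72', '  70', '  57', ' 169', ' 210', ' 208']
y-0.10 ['-753', '-752', '-753', '-751', '   3', '  93', '  83', '  22', '  24', '  71', '  72', '  71', '  73', ' 204', ' 210']
y-0.15 ['   -', '   -', '   -', '-751', '   2', '  82', '  81', '  25', '  23', '  22', '  71', '  72', '  22', '  21', ' 165']
y-0.20 ['   -', '   -', '   -', '-754', '   3', '  51', '  52', '  23', '  22', '  21', '  21', '  21', '  22', '  22', '  21']
y-0.25 ['   -', '   -', '   -', '   -', '   3', '  64', '  60', '  16', '  40', '  51', '  42', '  23', '  27', '  27', '  22']
y-0.30 ['   -', '   -', '   -', '   -', '   3', '   3', '   3', '   9', '  49', '  50', '  41', '  22', '  27', '  28', '  21']
```

View pics/scenecrop.png

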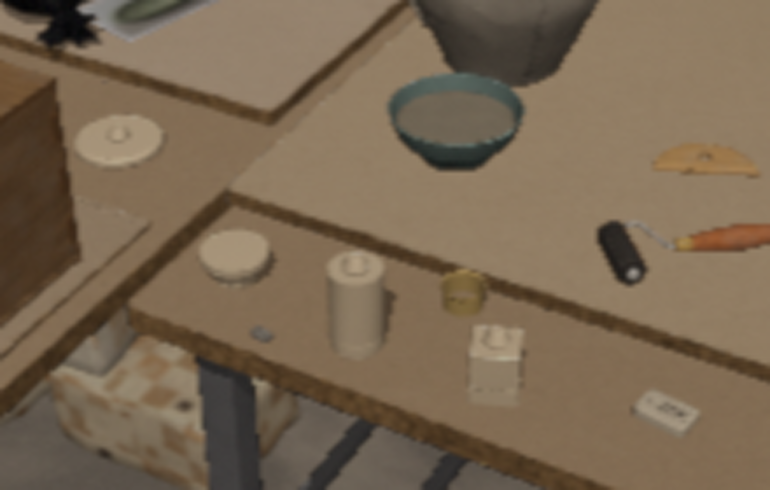

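Foot is at about (0.617,0.245), and the parts line up at x≈0.46–0.5; heights match the text (stud tip 21 mm, plate 31 mm, tile 8 mm). The chest is 204 mm high, so I raise first, then look at the foot from above.

Call:
jog_arm(
  increments=[
    {"dz": 0.4},
    {"dz": 0.75},
    {"dx": 0.4, "dy": -0.4, "dz": 0.75, "az": 0.1},
    {"dx": 0.875, "dy": -0.99, "dz": 0.75, "az": 0.295},
    {"dx": 0.875, "dy": -0.99, "dz": 0.75, "az": 0.295},
    {"dx": 0.875, "dy": -0.99, "dz": 0.75, "az": 0.295},
  ],
)

```text
$.increments[0]: bad value
```

Call:
jog_arm(
  increments=[
    {"dx": 0.3, "dy": -0.3},
    {"dx": 0.6, "dy": -0.66},
    {"dx": 0.875, "dy": -1},
    {"dx": 0.875, "dy": -1},
  ],
)

```text
$.increments[0]: bad value
```

Call:
jog_arm(
  increments=[
    {"dx": 0.3, "dy": -0.3},
    {"dx": 0.6, "dy": -0.66},
    {"dx": 0.875, "dy": -1},
    {"dx": 0.875, "dy": -1},
    {"dx": 0.875, "dy": -1},
    {"dx": 0.875, "dy": -1},
  ],
)

```text
$.increments[0]: bad value
```

```bash
python3 - <<'E'
from h import *
c=cam('wrist','w1.png'); s=get_state(); print(s['time'],s['eef_pos'],s['tcp_rot'],s['contact_force'])
P=depthpts(c); z=P[...,2]
m=((z>.006)&(z<.03)&(abs(P[...,0]-.617)<.06)&(abs(P[...,1]-.245)<.06)).astype(np.uint8)
k,_=cv2.findContours(m,0,1); k=max(k,key=cv2.contourArea); print(cv2.fitEllipse(k),cv2.contourArea(k))
print(np.nanmedian(P[m>0],0), 'stud',np.nanmean(P[(m>0)&(z>.0185)],0),np.nanmax(z[m>0]))
E
```

```text
0.3 [0.3024175  0.60323888 0.25584014] [ 2.30296424e-01  9.73120444e-01 -3.64204831e-04 -1.59082324e-04] [0.12354093 0.54974246 0.21274677]Traceback (most recent call last):
  File "<stdin>", line 5, in <module>
ValueError: max() iterable argument is empty
```

View pics/w1.png

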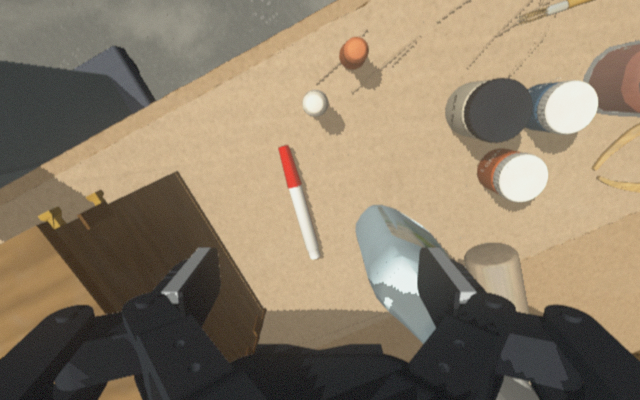

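The picture is unchanged: the rows were refused, so each probably needs every key. I'll test with a lift.

Call:
jog_arm(
  increments=[
    {"dx": 0, "dy": 0, "dz": 0.4, "ax": 0, "ay": 0, "az": 0, "gripper": 1},
    {"dx": 0, "dy": 0, "dz": 0.75, "ax": 0, "ay": 0, "az": 0, "gripper": 1},
    {"dx": 0.4, "dy": -0.4, "dz": 0.75, "ax": 0, "ay": 0, "az": 0.1, "gripper": 1},
    {"dx": 0.875, "dy": -0.99, "dz": 0.75, "ax": 0, "ay": 0, "az": 0.2, "gripper": 1},
    {"dx": 0.875, "dy": -0.99, "dz": 0.75, "ax": 0, "ay": 0, "az": 0.295, "gripper": 1},
    {"dx": 0.875, "dy": -0.99, "dz": 0.75, "ax": 0, "ay": 0, "az": 0.295, "gripper": 1},
  ],
)

```text
time: 0.9
eef_pos: [0.4102, 0.4814, 0.3464]
tcp_rot: [0.001, 1.0, -0.001, 0.001]
contact_force: [0.1, -0.2, 0.3]
opening: 0.999
finger_force: 0.0
```

Call:
jog_arm(
  increments=[
    {"dx": 0.4, "dy": -0.4, "dz": 0, "ax": 0, "ay": 0, "az": 0, "gripper": 1},
    {"dx": 0.875, "dy": -1, "dz": 0, "ax": 0, "ay": 0, "az": 0, "gripper": 1},
    {"dx": 0.875, "dy": -1, "dz": 0, "ax": 0, "ay": 0, "az": 0, "gripper": 1},
    {"dx": 0.875, "dy": -1, "dz": 0, "ax": 0, "ay": 0, "az": 0, "gripper": 1},
  ],
)

```text
time: 1.3
eef_pos: [0.5154, 0.3607, 0.3461]
tcp_rot: [0.003, 1.0, -0.001, 0.0]
contact_force: [0.1, -0.0, 0.1]
opening: 1.001
finger_force: 0.0
```

Call:
jog_arm(
  increments=[
    {"dx": 0.4, "dy": -0.4, "dz": 0, "ax": 0, "ay": 0, "az": 0, "gripper": 1},
    {"dx": 0.875, "dy": -1, "dz": 0, "ax": 0, "ay": 0, "az": 0, "gripper": 1},
    {"dx": 0.875, "dy": -1, "dz": 0, "ax": 0, "ay": 0, "az": 0, "gripper": 1},
    {"dx": 0.875, "dy": -1, "dz": 0, "ax": 0, "ay": 0, "az": 0, "gripper": 1},
    {"dx": 0.875, "dy": -1, "dz": 0, "ax": 0, "ay": 0, "az": 0, "gripper": 1},
    {"dx": 0.875, "dy": -1, "dz": 0, "ax": 0, "ay": 0, "az": 0, "gripper": 1},
  ],
)

```text
time: 1.9
eef_pos: [0.6168, 0.2458, 0.3462]
tcp_rot: [0.0, 1.0, 0.0, -0.0]
contact_force: [1.0, 0.4, 1.7]
opening: 1.006
finger_force: 0.0
```

```bash
python3 - <<'E'
from h import *
c=cam('wrist','w2.png'); s=get_state(); print(s['time'],s['eef_pos'],s['tcp_rot'],s['contact_force'])
P=depthpts(c); z=P[...,2]
m=((z>.006)&(z<.03)&(abs(P[...,0]-.617)<.06)&(abs(P[...,1]-.245)<.06)).astype(np.uint8)
k,_=cv2.findContours(m,0,1); k=max(k,key=cv2.contourArea); e=cv2.fitEllipse(k);print(e,cv2.contourArea(k),onplane(c,*e[0],.010))
print(np.nanmedian(P[m>0],0), 'stud',np.nanmean(P[(m>0)&(z>.0185)],0),np.nanmax(z[m>0]))
E
```

```text
1.95 [0.61652791 0.24619931 0.34639303] [-1.75287263e-04  9.99999906e-01  3.22574337e-04 -2.31574696e-04] [ 0.43533076  0.45736137 -0.68517171]
((324.44091796875, 153.58824157714844), (63.43924331665039, 63.7840690612793), 54.20756149291992) 3177.0 [0.61586779 0.25308632 0.01      ]
[0.61521337 0.25261918 0.01009742] stud [0.6169459  0.25334453 0.02125159] 0.023702875090456932
```

View pics/w2.png

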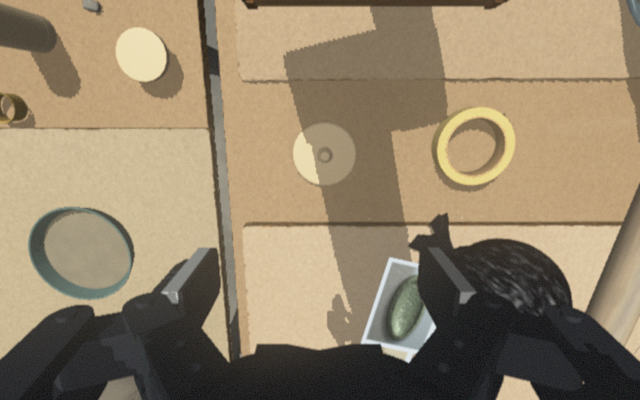

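The wrist view shows the foot at (324,154), the plate at (140,55), and the brass ring at far left; foot measured at (0.616,0.253), top 10 mm, stud tip 21–22 mm, as stated. On to the parts.

Call:
jog_arm(
  increments=[
    {"dx": -0.1, "dy": -0.4, "dz": 0, "ax": 0, "ay": 0, "az": 0, "gripper": 1},
    {"dx": -0.33, "dy": -1, "dz": 0, "ax": 0, "ay": 0, "az": 0, "gripper": 1},
    {"dx": -0.33, "dy": -1, "dz": 0, "ax": 0, "ay": 0, "az": 0, "gripper": 1},
  ],
)

```text
time: 2.25
eef_pos: [0.5761, 0.1244, 0.3465]
tcp_rot: [-0.0, 1.0, -0.0, -0.0]
contact_force: [0.0, 0.6, 1.1]
opening: 0.999
finger_force: 0.0
```

Call:
jog_arm(
  increments=[
    {"dx": -0.1, "dy": -0.4, "dz": 0, "ax": 0, "ay": 0, "az": 0, "gripper": 1},
    {"dx": -0.33, "dy": -1, "dz": 0, "ax": 0, "ay": 0, "az": 0, "gripper": 1},
    {"dx": -0.33, "dy": -1, "dz": 0, "ax": 0, "ay": 0, "az": 0, "gripper": 1},
  ],
)

```text
time: 2.55
eef_pos: [0.5368, 0.0041, 0.3467]
tcp_rot: [0.0, 1.0, -0.0, 0.0]
contact_force: [0.7, 0.6, -0.7]
opening: 0.998
finger_force: 0.0
```

Call:
jog_arm(
  increments=[
    {"dx": -0.1, "dy": -0.4, "dz": 0, "ax": 0, "ay": 0, "az": 0, "gripper": 1},
    {"dx": -0.33, "dy": -1, "dz": 0, "ax": 0, "ay": 0, "az": 0, "gripper": 1},
    {"dx": -0.33, "dy": -1, "dz": 0, "ax": 0, "ay": 0, "az": 0, "gripper": 1},
    {"dx": -0.33, "dy": -1, "dz": 0, "ax": 0, "ay": 0, "az": 0, "gripper": 1},
    {"dx": -0.33, "dy": -1, "dz": 0, "ax": 0, "ay": 0, "az": 0, "gripper": 1},
    {"dx": -0.33, "dy": -1, "dz": 0, "ax": 0, "ay": 0, "az": 0, "gripper": 1},
  ],
)

```text
time: 3.15
eef_pos: [0.499, -0.1136, 0.3465]
tcp_rot: [-0.001, 1.0, 0.0, 0.0]
contact_force: [0.5, 0.1, 0.5]
opening: 1.0
finger_force: 0.0
```

```bash
cat > parts.py <<'E'
from h import *
def blobs(c,spec):
    P=depthpts(c); z=P[...,2]; out={}
    for n,(x,y,r,lo,hi) in spec.items():
        m=((z>lo)&(z<hi)&(np.hypot(P[...,0]-x,P[...,1]-y)<r)).astype(np.uint8)
        m=cv2.morphologyEx(m,cv2.MORPH_OPEN,np.ones((3,3),np.uint8))
        k,_=cv2.findContours(m,0,1)
        if not k: print(n,'none'); continue
        k=max(k,key=cv2.contourArea); mm=np.zeros_like(m); cv2.drawContours(mm,[k],-1,1,-1)
        zt=np.nanmedian(P[mm>0][:,2]); W=np.array([onplane(c,u,v,zt)[:2] for u,v in k[:,0]],np.float32)
        (cx,cy),(w,h),a=cv2.minAreaRect(W*1000); print(n,'px',k[:,0].mean(0).round(0),'z %.4f'%zt,'rect c %.1f %.1f  size %.1f %.1f ang %.1f'%(cx,cy,w,h,a),'circ',[round(float(t)*1000,1) for t in (*cv2.minEnclosingCircle(W)[0],cv2.minEnclosingCircle(W)[1])])
SPEC={'tall':(.461,-.118,.05,.074,.086),'tallstud':(.461,-.118,.05,.0865,.098),'sq':(.468,-.242,.05,.044,.055),'sqstud':(.468,-.242,.05,.057,.068),'plate':(.49,.015,.06,.025,.036),'tile':(.502,-.373,.05,.0055,.013)}
E
python3 - <<'E'
from parts import *
c=cam('wrist','w3.png'); s=get_state(); print(s['time'],s['eef_pos'],s['tcp_rot'])
blobs(c,SPEC)
for n in ('scene','side'): print(n); blobs(cam(n),SPEC)
E
```

```text
3.2 [ 0.49909777 -0.11368778  0.34647512] [-6.39497451e-04  9.99999767e-01  1.25546452e-04  2.02706392e-04]
tall px [321. 132.] z 0.0805 rect c 464.3 -111.2  size 43.8 44.5 ang 0.1 circ [464.2, -111.6, 22.9]
tallstud px [321. 133.] z 0.0911 rect c 463.7 -111.3  size 15.3 16.6 ang 0.1 circ [464.2, -111.6, 9.0]
sq px [220. 133.] z 0.0504 rect c 468.3 -236.5  size 39.7 40.9 ang 22.0 circ [468.3, -236.5, 27.4]
sqstud px [217. 135.] z 0.0614 rect c 468.2 -236.7  size 15.4 15.8 ang 0.1 circ [468.8, -236.8, 8.7]
plate px [428. 151.] z 0.0301 rect c 492.3 28.3  size 61.1 60.3 ang 46.9 circ [492.0, 28.5, 31.4]
tile px [134. 156.] z 0.0087 rect c 503.5 -369.4  size 45.5 30.1 ang 80.2 circ [503.6, -369.5, 25.8]
scene
tall px [331. 207.] z 0.0785 rect c 457.9 -113.3  size 41.7 39.9 ang 28.6 circ [459.8, -112.0, 25.6]
tallstud px [331. 203.] z 0.0895 rect c 463.4 -110.4  size 9.5 5.7 ang 29.7 circ [463.4, -110.4, 5.6]
sq px [371. 228.] z 0.0489 rect c 464.3 -236.8  size 39.0 38.8 ang 24.9 circ [463.5, -237.4, 26.6]
sqstud px [371. 225.] z 0.0597 rect c 465.6 -237.4  size 13.2 8.3 ang 25.7 circ [465.3, -237.1, 7.6]
plate px [296. 202.] z 0.0287 rect c 488.0 29.7  size 58.0 55.9 ang 32.6 circ [487.8, 28.9, 32.6]
tile px [419. 246.] z 0.0073 rect c 502.9 -367.0  size 32.4 32.4 ang 28.9 circ [503.2, -365.5, 18.7]
side
tall px [299. 195.] z 0.0800 rect c 464.4 -120.0  size 45.3 43.5 ang 84.1 circ [464.7, -118.3, 27.4]
tallstud px [300. 190.] z 0.0920 rect c 466.7 -115.1  size 12.2 7.9 ang 87.9 circ [466.7, -115.1, 7.4]
sq px [303. 230.] z 0.0501 rect c 469.3 -243.1  size 41.2 46.1 ang 22.2 circ [468.1, -243.9, 27.1]
sqstud px [303. 225.] z 0.0610 rect c 469.8 -239.5  size 18.4 9.6 ang 87.4 circ [470.3, -239.8, 10.0]
plate px [308. 187.] z 0.0302 rect c 496.4 28.1  size 56.3 62.7 ang 44.2 circ [496.1, 24.9, 34.5]
tile px [322. 278.] z 0.0084 rect c 503.9 -371.8  size 43.2 29.8 ang 84.3 circ [504.0, -372.1, 24.9]
```

View pics/w3.png

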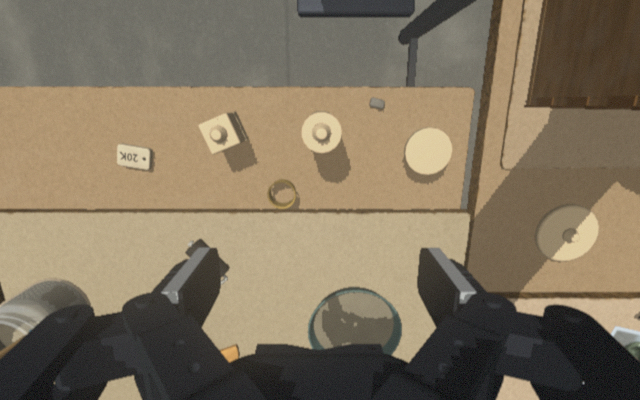

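The parts in this view: tall post (321,132), square post (219,134), plate (428,151), tile (134,156), with sizes and heights matching. Descending over the tall post.

Call:
jog_arm(
  increments=[
    {"dx": -0.29, "dy": 0.02, "dz": -0.3, "ax": 0, "ay": 0, "az": 0, "gripper": 1},
    {"dx": -0.29, "dy": 0.02, "dz": -0.7, "ax": 0, "ay": 0, "az": 0, "gripper": 1},
    {"dx": -0.29, "dy": 0.02, "dz": -0.9, "ax": 0, "ay": 0, "az": 0, "gripper": 1},
    {"dx": -0.29, "dy": 0.02, "dz": -0.9, "ax": 0, "ay": 0, "az": 0, "gripper": 1},
    {"dx": -0.29, "dy": 0.02, "dz": -0.9, "ax": 0, "ay": 0, "az": 0, "gripper": 1},
  ],
)

```text
time: 3.8
eef_pos: [0.4644, -0.1127, 0.239]
tcp_rot: [0.0, 1.0, -0.0, 0.0]
contact_force: [0.1, 0.3, 1.0]
opening: 1.0
finger_force: 0.0
```

Call:
jog_arm(
  increments=[
    {"dx": 0, "dy": 0, "dz": -0.3, "ax": 0, "ay": 0, "az": 0, "gripper": 1},
    {"dx": 0, "dy": 0, "dz": -0.6, "ax": 0, "ay": 0, "az": 0, "gripper": 1},
    {"dx": 0, "dy": 0, "dz": -0.8, "ax": 0, "ay": 0, "az": 0, "gripper": 1},
    {"dx": 0, "dy": 0, "dz": -0.9, "ax": 0, "ay": 0, "az": 0, "gripper": 1},
    {"dx": 0, "dy": 0, "dz": -0.9, "ax": 0, "ay": 0, "az": 0, "gripper": 1},
  ],
)

```text
time: 4.3
eef_pos: [0.4644, -0.113, 0.1305]
tcp_rot: [0.001, 1.0, 0.0, -0.0]
contact_force: [-0.5, -0.3, 0.6]
opening: 1.002
finger_force: 0.0
```

```bash
python3 - <<'E'
from parts import *
c=cam('wrist','w4.png'); s=get_state(); print(s['time'],s['eef_pos'],s['tcp_rot'],s['contact_force'])
blobs(c,{k:v for k,v in SPEC.items() if 'tall' in k})
E
```

```text
4.35 [ 0.46508268 -0.11339497  0.13169554] [ 5.64457099e-04  9.99999382e-01 -4.15691070e-04  8.62585638e-04] [ 0.92339585 -0.1176799   0.55578517]
tall px [323. 230.] z 0.0803 rect c 463.1 -111.3  size 45.0 46.9 ang 88.2 circ [463.1, -111.8, 23.8]
tallstud px [323. 236.] z 0.0912 rect c 462.3 -111.8  size 16.3 16.4 ang 89.9 circ [462.1, -111.8, 8.8]
```

View pics/w4.png

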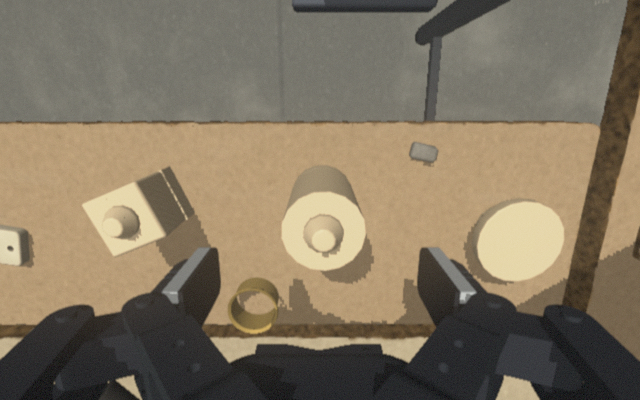

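The post top is centred between the jaws at (323,232), and the ring at (253,305) is clear ahead. Going down and gripping.

Call:
jog_arm(
  increments=[
    {"dx": -0.01, "dy": 0.01, "dz": -0.2, "ax": 0, "ay": 0, "az": 0, "gripper": 1},
    {"dx": -0.01, "dy": 0.01, "dz": -0.4, "ax": 0, "ay": 0, "az": 0, "gripper": 1},
    {"dx": -0.01, "dy": 0.01, "dz": -0.53, "ax": 0, "ay": 0, "az": 0, "gripper": 1},
    {"dx": -0.01, "dy": 0.01, "dz": -0.53, "ax": 0, "ay": 0, "az": 0, "gripper": 1},
    {"dx": -0.01, "dy": 0.01, "dz": -0.53, "ax": 0, "ay": 0, "az": 0, "gripper": 1},
  ],
)

```text
time: 4.85
eef_pos: [0.4643, -0.1125, 0.0687]
tcp_rot: [0.001, 1.0, -0.001, 0.002]
contact_force: [0.1, -0.3, 0.5]
opening: 0.998
finger_force: 0.0
```

Call:
jog_arm(
  increments=[
    {"dx": 0, "dy": 0, "dz": 0, "ax": 0, "ay": 0, "az": 0, "gripper": -1},
    {"dx": 0, "dy": 0, "dz": 0, "ax": 0, "ay": 0, "az": 0, "gripper": -1},
    {"dx": 0, "dy": 0, "dz": 0, "ax": 0, "ay": 0, "az": 0, "gripper": -1},
    {"dx": 0, "dy": 0, "dz": 0, "ax": 0, "ay": 0, "az": 0, "gripper": -1},
    {"dx": 0, "dy": 0, "dz": 0, "ax": 0, "ay": 0, "az": 0, "gripper": -1},
    {"dx": 0, "dy": 0, "dz": 0, "ax": 0, "ay": 0, "az": 0, "gripper": -1},
    {"dx": 0, "dy": 0, "dz": 0, "ax": 0, "ay": 0, "az": 0, "gripper": -1},
    {"dx": 0, "dy": 0, "dz": 0, "ax": 0, "ay": 0, "az": 0, "gripper": -1},
    {"dx": 0, "dy": 0, "dz": 0, "ax": 0, "ay": 0, "az": 0, "gripper": -1},
    {"dx": 0, "dy": 0, "dz": 0, "ax": 0, "ay": 0, "az": 0, "gripper": -1},
  ],
  force=50,
)

```text
time: 5.85
eef_pos: [0.4636, -0.112, 0.068]
tcp_rot: [0.001, 1.0, -0.0, 0.001]
contact_force: [-0.4, 2.2, 6.1]
opening: 0.525
finger_force: 50.5
```

Call:
jog_arm(
  increments=[
    {"dx": 0, "dy": 0, "dz": 0.1, "ax": 0, "ay": 0, "az": 0, "gripper": -1},
    {"dx": 0, "dy": 0, "dz": 0.3, "ax": 0, "ay": 0, "az": 0, "gripper": -1},
    {"dx": 0, "dy": 0, "dz": 0.6, "ax": 0, "ay": 0, "az": 0, "gripper": -1},
    {"dx": 0, "dy": 0, "dz": 0.9, "ax": 0, "ay": 0, "az": 0, "gripper": -1},
    {"dx": 0, "dy": 0, "dz": 1, "ax": 0, "ay": 0, "az": 0, "gripper": -1},
    {"dx": 0, "dy": 0, "dz": 1, "ax": 0, "ay": 0, "az": 0, "gripper": -1},
  ],
)

```text
time: 6.45
eef_pos: [0.4637, -0.1123, 0.1887]
tcp_rot: [0.001, 1.0, -0.001, 0.002]
contact_force: [0.6, -0.3, -1.3]
opening: 0.524
finger_force: 51.3
```

Call:
jog_arm(
  increments=[
    {"dx": 0.2, "dy": 0.2, "dz": 0, "ax": 0, "ay": 0, "az": 0, "gripper": -1},
    {"dx": 0.45, "dy": 0.45, "dz": 0, "ax": 0, "ay": 0, "az": 0, "gripper": -1},
    {"dx": 0.7, "dy": 0.7, "dz": 0, "ax": 0, "ay": 0, "az": 0, "gripper": -1},
    {"dx": 1, "dy": 1, "dz": 0, "ax": 0, "ay": 0, "az": 0, "gripper": -1},
    {"dx": 1, "dy": 1, "dz": 0, "ax": 0, "ay": 0, "az": 0, "gripper": -1},
  ],
)

```text
time: 6.95
eef_pos: [0.584, 0.0118, 0.1832]
tcp_rot: [-0.001, 1.0, 0.001, -0.002]
contact_force: [-0.1, 0.5, -2.1]
opening: 0.526
finger_force: 51.7
```

Call:
jog_arm(
  increments=[
    {"dx": 0.1, "dy": 0.3, "dz": 0, "ax": 0, "ay": 0, "az": 0, "gripper": -1},
    {"dx": 0.2, "dy": 0.65, "dz": 0, "ax": 0, "ay": 0, "az": 0, "gripper": -1},
    {"dx": 0.275, "dy": 1, "dz": 0, "ax": 0, "ay": 0, "az": 0, "gripper": -1},
    {"dx": 0.275, "dy": 1, "dz": 0, "ax": 0, "ay": 0, "az": 0, "gripper": -1},
  ],
)

```text
time: 7.35
eef_pos: [0.6144, 0.1321, 0.1836]
tcp_rot: [-0.002, 1.0, 0.001, -0.002]
contact_force: [0.5, -1.1, -1.8]
opening: 0.525
finger_force: 52.1
```

Call:
jog_arm(
  increments=[
    {"dx": 0, "dy": 0.3, "dz": 0, "ax": 0, "ay": 0, "az": 0, "gripper": -1},
    {"dx": 0, "dy": 0.6, "dz": 0, "ax": 0, "ay": 0, "az": 0, "gripper": -1},
    {"dx": 0, "dy": 0.85, "dz": 0, "ax": 0, "ay": 0, "az": 0, "gripper": -1},
    {"dx": 0, "dy": 1, "dz": 0, "ax": 0, "ay": 0, "az": 0, "gripper": -1},
    {"dx": 0, "dy": 1, "dz": 0, "ax": 0, "ay": 0, "az": 0, "gripper": -1},
    {"dx": 0, "dy": 1, "dz": 0, "ax": 0, "ay": 0, "az": 0, "gripper": -1},
  ],
)

```text
time: 7.95
eef_pos: [0.6152, 0.2471, 0.1854]
tcp_rot: [0.001, 1.0, -0.001, -0.001]
contact_force: [0.5, 0.7, -2.0]
opening: 0.527
finger_force: 52.3
```

```bash
python3 - <<'E'
from parts import *
c=cam('wrist','w5.png'); s=get_state(); print(s['time'],s['eef_pos'],s['tcp_rot'],s['contact_force'],s['finger_force'])
P=depthpts(c);x,y,z=s['eef_pos']
blobs(c,{'post':(x,y,.04,z+.005,z+.018),'stud':(x,y,.04,z+.0195,z+.03)})
cv2.imwrite('pics/s5.png',cam('side')['frame'][40:220,240:440].repeat(3,0).repeat(3,1))
E
```

```text
8.0 [0.61549167 0.24675954 0.18573121] [ 1.10160589e-03  9.99998898e-01 -6.28384294e-04 -7.72091715e-04] [ 0.06426936 -0.39115067 -1.68236119] 52.28327393531799
post px [316. 289.] z 0.1978 rect c 612.9 248.4  size 47.3 58.6 ang 23.9 circ [606.6, 245.1, 32.0]
stud px [317. 312.] z 0.2090 rect c 613.8 246.0  size 15.8 15.1 ang 0.0 circ [613.7, 245.6, 8.3]
```

View pics/s5.png

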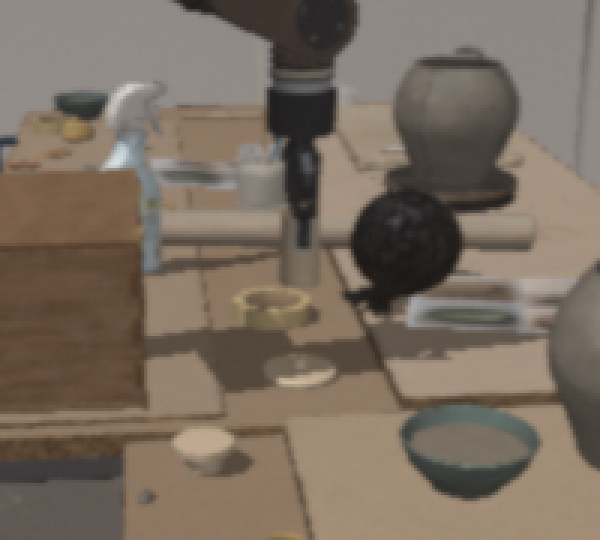

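The post hangs upright in the jaws at crop (300,250), over the foot at (300,368). By the wrist measurement it needs +3 mm x, +7 mm y; then lower.

Call:
jog_arm(
  increments=[
    {"dx": 0.02, "dy": 0.06, "dz": -0.2, "ax": 0, "ay": 0, "az": 0, "gripper": -1},
    {"dx": 0.02, "dy": 0.06, "dz": -0.45, "ax": 0, "ay": 0, "az": 0, "gripper": -1},
    {"dx": 0.02, "dy": 0.06, "dz": -0.65, "ax": 0, "ay": 0, "az": 0, "gripper": -1},
    {"dx": 0.02, "dy": 0.06, "dz": -0.74, "ax": 0, "ay": 0, "az": 0, "gripper": -1},
    {"dx": 0.02, "dy": 0.06, "dz": -0.74, "ax": 0, "ay": 0, "az": 0, "gripper": -1},
    {"dx": 0.02, "dy": 0.06, "dz": -0.74, "ax": 0, "ay": 0, "az": 0, "gripper": -1},
    {"dx": 0.02, "dy": 0.06, "dz": -0.74, "ax": 0, "ay": 0, "az": 0, "gripper": -1},
  ],
)

```text
time: 8.75
eef_pos: [0.6195, 0.2554, 0.1002]
tcp_rot: [0.001, 1.0, 0.0, 0.002]
contact_force: [-0.5, 0.7, -1.7]
opening: 0.526
finger_force: 52.3
```

```bash
python3 - <<'E'
from parts import *
for n in ('wrist','scene','side'):
    c=cam(n); s=get_state(); x,y,z=s['eef_pos']
    if n=='wrist': print(s['time'],s['eef_pos'],s['tcp_rot'],s['contact_force'])
    print(n);blobs(c,{'stud':(x,y,.03,z+.0195,z+.03),'foot':(.616,.253,.06,.006,.0145)})
E
```

```text
8.8 [0.61944263 0.25551292 0.10014671] [8.28988579e-04 9.99997970e-01 4.15318046e-04 1.78904086e-03] [ 0.23304474  0.04795035 -1.16035713]
wrist
stud px [318. 312.] z 0.1237 rect c 617.5 254.3  size 15.6 16.1 ang 47.9 circ [609.7, 255.5, 2.7]
foot px [317. 189.] z 0.0100 rect c 606.4 252.9  size 68.2 87.4 ang 1.2 circ [616.1, 253.1, 44.1]
scene
stud none
foot px [263. 170.] z 0.0086 rect c 608.5 252.6  size 68.1 74.1 ang 35.5 circ [613.8, 256.7, 42.8]
side
stud none
foot px [340. 163.] z 0.0096 rect c 618.7 250.5  size 82.0 82.7 ang 83.9 circ [620.3, 247.9, 47.1]
```

Aligned within about 1.5 mm. Lowering onto the foot slowly.

Call:
jog_arm(
  increments=[
    {"dx": -0.01, "dy": -0.01, "dz": -0.04, "ax": 0, "ay": 0, "az": 0, "gripper": -1},
    {"dx": -0.01, "dy": -0.01, "dz": -0.08, "ax": 0, "ay": 0, "az": 0, "gripper": -1},
    {"dx": -0.01, "dy": -0.01, "dz": -0.11, "ax": 0, "ay": 0, "az": 0, "gripper": -1},
    {"dx": -0.01, "dy": -0.01, "dz": -0.14, "ax": 0, "ay": 0, "az": 0, "gripper": -1},
    {"dx": -0.01, "dy": -0.01, "dz": -0.16, "ax": 0, "ay": 0, "az": 0, "gripper": -1},
    {"dx": -0.01, "dy": -0.01, "dz": -0.175, "ax": 0, "ay": 0, "az": 0, "gripper": -1},
    {"dx": -0.01, "dy": -0.01, "dz": -0.185, "ax": 0, "ay": 0, "az": 0, "gripper": -1},
    {"dx": -0.01, "dy": -0.01, "dz": -0.185, "ax": 0, "ay": 0, "az": 0, "gripper": -1},
  ],
)

```text
time: 9.7
eef_pos: [0.6171, 0.2543, 0.078]
tcp_rot: [0.001, 1.0, -0.0, -0.001]
contact_force: [-4.9, -0.6, 6.8]
opening: 0.526
finger_force: 53.3
```

Contact at the expected seat height. Releasing, then rising.

Call:
jog_arm(
  increments=[
    {"dx": 0, "dy": 0, "dz": -0.01, "ax": 0, "ay": 0, "az": 0, "gripper": 0.2},
    {"dx": 0, "dy": 0, "dz": -0.01, "ax": 0, "ay": 0, "az": 0, "gripper": 0.5},
    {"dx": 0, "dy": 0, "dz": 0, "ax": 0, "ay": 0, "az": 0, "gripper": 0.8},
    {"dx": 0, "dy": 0, "dz": 0, "ax": 0, "ay": 0, "az": 0, "gripper": 1},
    {"dx": 0, "dy": 0, "dz": 0, "ax": 0, "ay": 0, "az": 0, "gripper": 1},
    {"dx": 0, "dy": 0, "dz": 0, "ax": 0, "ay": 0, "az": 0, "gripper": 1},
  ],
)

```text
time: 10.3
eef_pos: [0.6169, 0.2542, 0.0756]
tcp_rot: [0.001, 1.0, 0.0, -0.0]
contact_force: [0.5, -0.4, 0.3]
opening: 1.005
finger_force: 0.0
```

Call:
jog_arm(
  increments=[
    {"dx": 0, "dy": 0, "dz": 0.2, "ax": 0, "ay": 0, "az": 0, "gripper": 1},
    {"dx": 0, "dy": 0, "dz": 0.6, "ax": 0, "ay": 0, "az": 0, "gripper": 1},
    {"dx": 0, "dy": 0, "dz": 1, "ax": 0, "ay": 0, "az": 0, "gripper": 1},
    {"dx": 0, "dy": 0, "dz": 1, "ax": 0, "ay": 0, "az": 0, "gripper": 1},
    {"dx": 0, "dy": 0, "dz": 1, "ax": 0, "ay": 0, "az": 0, "gripper": 1},
  ],
)

```text
time: 10.8
eef_pos: [0.6179, 0.2544, 0.1981]
tcp_rot: [0.001, 1.0, 0.001, 0.002]
contact_force: [-0.9, 0.2, -0.1]
opening: 0.998
finger_force: 0.0
```

```bash
python3 - <<'E'
from parts import *
c=cam('wrist','w6.png'); s=get_state(); print(s['time'],s['eef_pos'],s['contact_force'])
blobs(c,{'post':(.616,.253,.04,.083,.096),'stud':(.616,.253,.04,.0975,.108)})
P=depthpts(c); m=(abs(P[...,2]-.09)<.004)&(np.hypot(P[...,0]-.616,P[...,1]-.253)<.022)
A=P[m]; co=np.linalg.lstsq(np.c_[A[:,:2]-[.616,.253],np.ones(len(A))],A[:,2],rcond=None)[0]; print('plane slopes,z',co)
E
```

```text
10.85 [0.61667117 0.25414377 0.19557053] [ 0.54408736 -0.9871127  -0.5196699 ]
post px [319. 199.] z 0.0903 rect c 617.3 254.2  size 44.8 45.8 ang 89.9 circ [617.2, 254.0, 23.5]
stud px [319. 205.] z 0.1015 rect c 616.6 253.9  size 14.9 14.8 ang 89.9 circ [616.5, 253.8, 8.4]
plane slopes,z [0.00330271 0.00176572 0.0901375 ]
```

View pics/w6.png

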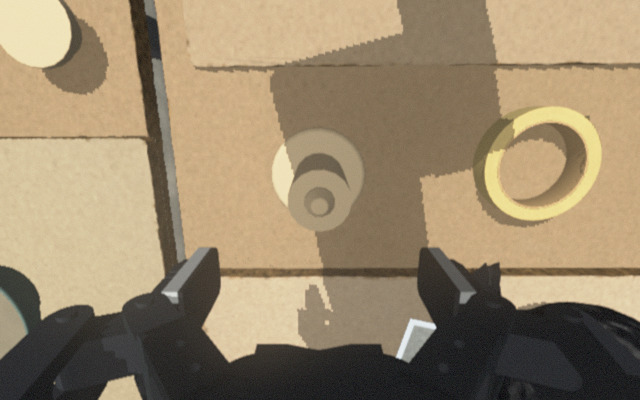

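Post is seated upright: top at 90.3 mm and level, centre (0.617,0.254), stud at (319,205). Now to the square post, turning 22°.

Call:
jog_arm(
  increments=[
    {"dx": -0.1, "dy": -0.4, "dz": 0.1, "ax": 0, "ay": 0, "az": 0, "gripper": 1},
    {"dx": -0.2, "dy": -0.8, "dz": 0.1, "ax": 0, "ay": 0, "az": 0, "gripper": 1},
    {"dx": -0.2, "dy": -1, "dz": 0.1, "ax": 0, "ay": 0, "az": 0, "gripper": 1},
  ],
)

```text
time: 11.15
eef_pos: [0.5905, 0.1317, 0.2048]
tcp_rot: [0.001, 1.0, -0.001, -0.003]
contact_force: [0.3, 0.4, 0.2]
opening: 1.0
finger_force: 0.0
```

Call:
jog_arm(
  increments=[
    {"dx": -0.1, "dy": -0.4, "dz": 0, "ax": 0, "ay": 0, "az": 0.05, "gripper": 1},
    {"dx": -0.3, "dy": -0.8, "dz": 0, "ax": 0, "ay": 0, "az": 0.1, "gripper": 1},
    {"dx": -0.3, "dy": -1, "dz": 0, "ax": 0, "ay": 0, "az": 0.17, "gripper": 1},
    {"dx": -0.3, "dy": -1, "dz": 0, "ax": 0, "ay": 0, "az": 0.244, "gripper": 1},
    {"dx": -0.3, "dy": -1, "dz": 0, "ax": 0, "ay": 0, "az": 0.244, "gripper": 1},
  ],
)

```text
time: 11.65
eef_pos: [0.5555, 0.0134, 0.2052]
tcp_rot: [-0.189, 0.982, 0.001, -0.002]
contact_force: [0.1, -0.4, 0.1]
opening: 0.999
finger_force: 0.0
```

Call:
jog_arm(
  increments=[
    {"dx": -0.1, "dy": -0.4, "dz": 0, "ax": 0, "ay": 0, "az": 0, "gripper": 1},
    {"dx": -0.37, "dy": -0.8, "dz": 0, "ax": 0, "ay": 0, "az": 0, "gripper": 1},
    {"dx": -0.37, "dy": -1, "dz": 0, "ax": 0, "ay": 0, "az": 0, "gripper": 1},
    {"dx": -0.37, "dy": -1, "dz": 0, "ax": 0, "ay": 0, "az": 0, "gripper": 1},
  ],
)

```text
time: 12.05
eef_pos: [0.5114, -0.1078, 0.2062]
tcp_rot: [-0.187, 0.982, 0.0, -0.001]
contact_force: [0.3, 0.2, -1.0]
opening: 1.006
finger_force: 0.0
```

Call:
jog_arm(
  increments=[
    {"dx": -0.1, "dy": -0.4, "dz": 0, "ax": 0, "ay": 0, "az": 0, "gripper": 1},
    {"dx": -0.37, "dy": -0.8, "dz": 0, "ax": 0, "ay": 0, "az": 0, "gripper": 1},
    {"dx": -0.37, "dy": -1, "dz": -0.3, "ax": 0, "ay": 0, "az": 0, "gripper": 1},
    {"dx": -0.37, "dy": -1, "dz": -0.6, "ax": 0, "ay": 0, "az": 0, "gripper": 1},
    {"dx": -0.37, "dy": -1, "dz": -0.8, "ax": 0, "ay": 0, "az": 0, "gripper": 1},
    {"dx": -0.37, "dy": -1, "dz": -0.8, "ax": 0, "ay": 0, "az": 0, "gripper": 1},
    {"dx": -0.37, "dy": -1, "dz": -0.8, "ax": 0, "ay": 0, "az": 0, "gripper": 1},
  ],
)

```text
time: 12.75
eef_pos: [0.4683, -0.2247, 0.1112]
tcp_rot: [-0.19, 0.982, 0.001, -0.001]
contact_force: [0.3, -0.3, 0.7]
opening: 1.001
finger_force: 0.0
```

```bash
cat > near.py <<'E'
from parts import *
import sys
c=cam('wrist'); s=get_state(); print(s['time'],s['eef_pos'],'yaw',np.degrees(np.arctan2(*R.from_quat(s['tcp_rot']).as_matrix()[[1,0],1])),s['contact_force'],s['qpos'].round(2))
blobs(c,{k:SPEC[k] for k in sys.argv[1:]})
E
python3 near.py sq sqstud
```

```text
12.8 [ 0.46908073 -0.22538486  0.11249931] yaw 111.90624868001697 [0.21122842 0.41347907 0.44902712] [-0.64  0.12  2.06  0.    0.96 -2.6 ]
sq px [299. 216.] z 0.0503 rect c 467.3 -237.9  size 39.6 39.6 ang 21.9 circ [467.5, -237.8, 27.3]
sqstud px [298. 223.] z 0.0614 rect c 466.9 -238.0  size 15.9 16.0 ang 21.9 circ [466.9, -238.0, 8.6]
```

Call:
jog_arm(
  increments=[
    {"dx": -0.012, "dy": -0.107, "dz": 0, "ax": 0, "ay": 0, "az": 0, "gripper": 1},
    {"dx": -0.012, "dy": -0.107, "dz": -0.2, "ax": 0, "ay": 0, "az": 0, "gripper": 1},
    {"dx": -0.012, "dy": -0.107, "dz": -0.4, "ax": 0, "ay": 0, "az": 0, "gripper": 1},
    {"dx": -0.012, "dy": -0.107, "dz": -0.55, "ax": 0, "ay": 0, "az": 0, "gripper": 1},
    {"dx": -0.012, "dy": -0.107, "dz": -0.6, "ax": 0, "ay": 0, "az": 0, "gripper": 1},
    {"dx": -0.012, "dy": -0.107, "dz": -0.6, "ax": 0, "ay": 0, "az": 0, "gripper": 1},
  ],
)

```text
time: 13.4
eef_pos: [0.4669, -0.2392, 0.0401]
tcp_rot: [-0.19, 0.982, -0.0, 0.0]
contact_force: [0.3, 0.0, -0.3]
opening: 1.0
finger_force: 0.0
```

Call:
jog_arm(
  increments=[
    {"dx": 0, "dy": 0, "dz": 0, "ax": 0, "ay": 0, "az": 0, "gripper": -1},
    {"dx": 0, "dy": 0, "dz": 0, "ax": 0, "ay": 0, "az": 0, "gripper": -1},
    {"dx": 0, "dy": 0, "dz": 0, "ax": 0, "ay": 0, "az": 0, "gripper": -1},
    {"dx": 0, "dy": 0, "dz": 0, "ax": 0, "ay": 0, "az": 0, "gripper": -1},
    {"dx": 0, "dy": 0, "dz": 0, "ax": 0, "ay": 0, "az": 0, "gripper": -1},
    {"dx": 0, "dy": 0, "dz": 0, "ax": 0, "ay": 0, "az": 0, "gripper": -1},
    {"dx": 0, "dy": 0, "dz": 0, "ax": 0, "ay": 0, "az": 0, "gripper": -1},
    {"dx": 0, "dy": 0, "dz": 0, "ax": 0, "ay": 0, "az": 0, "gripper": -1},
    {"dx": 0, "dy": 0, "dz": 0, "ax": 0, "ay": 0, "az": 0, "gripper": -1},
  ],
  force=50,
)

```text
time: 14.3
eef_pos: [0.4674, -0.2392, 0.0409]
tcp_rot: [-0.19, 0.982, -0.001, 0.001]
contact_force: [0.3, 0.6, 6.7]
opening: 0.465
finger_force: 51.7
```

```bash
python3 near.py sq sqstud
```

```text
14.35 [ 0.46748318 -0.23921266  0.04094398] yaw 111.88281374388012 [0.39832945 0.39073853 5.95460066] [-0.67  0.25  2.07  0.    0.82 -2.62]
sq px [318. 287.] z 0.0502 rect c 467.3 -240.2  size 41.3 63.3 ang 22.0 circ [462.4, -242.2, 31.9]
sqstud px [319. 309.] z 0.0614 rect c 466.9 -240.5  size 16.6 15.5 ang 22.0 circ [466.7, -240.5, 8.7]
```

Gripped (opening ≈ 40 mm). Lifting and carrying to the stack.

Call:
jog_arm(
  increments=[
    {"dx": 0, "dy": 0, "dz": 0.1, "ax": 0, "ay": 0, "az": 0, "gripper": -1},
    {"dx": 0, "dy": 0, "dz": 0.3, "ax": 0, "ay": 0, "az": 0, "gripper": -1},
    {"dx": 0, "dy": 0, "dz": 0.6, "ax": 0, "ay": 0, "az": 0, "gripper": -1},
    {"dx": 0, "dy": 0, "dz": 0.9, "ax": 0, "ay": 0, "az": 0, "gripper": -1},
    {"dx": 0, "dy": 0, "dz": 1, "ax": 0, "ay": 0, "az": 0, "gripper": -1},
  ],
)

```text
time: 14.85
eef_pos: [0.4682, -0.2397, 0.1639]
tcp_rot: [-0.19, 0.982, -0.003, 0.002]
contact_force: [0.5, 0.0, -1.2]
opening: 0.459
finger_force: 51.1
```

Call:
jog_arm(
  increments=[
    {"dx": 0.1, "dy": 0.2, "dz": 0.2, "ax": 0, "ay": 0, "az": 0, "gripper": -1},
    {"dx": 0.2, "dy": 0.45, "dz": 0.4, "ax": 0, "ay": 0, "az": 0, "gripper": -1},
    {"dx": 0.3, "dy": 0.75, "dz": 0.5, "ax": 0, "ay": 0, "az": 0, "gripper": -1},
    {"dx": 0.3, "dy": 1, "dz": 0.5, "ax": 0, "ay": 0, "az": 0, "gripper": -1},
  ],
)

```text
time: 15.25
eef_pos: [0.5041, -0.1175, 0.2212]
tcp_rot: [-0.19, 0.982, -0.001, 0.002]
contact_force: [-0.0, -0.4, -1.3]
opening: 0.465
finger_force: 51.0
```

Call:
jog_arm(
  increments=[
    {"dx": 0.15, "dy": 0.3, "dz": 0, "ax": 0, "ay": 0, "az": 0, "gripper": -1},
    {"dx": 0.25, "dy": 0.6, "dz": 0, "ax": 0, "ay": 0, "az": 0, "gripper": -1},
    {"dx": 0.35, "dy": 0.9, "dz": 0, "ax": 0, "ay": 0, "az": 0, "gripper": -1},
    {"dx": 0.35, "dy": 1, "dz": 0, "ax": 0, "ay": 0, "az": 0, "gripper": -1},
  ],
)

```text
time: 15.65
eef_pos: [0.5445, 0.0043, 0.2181]
tcp_rot: [-0.191, 0.982, 0.001, -0.001]
contact_force: [-0.8, -0.5, -2.3]
opening: 0.461
finger_force: 51.0
```

Call:
jog_arm(
  increments=[
    {"dx": 0.2, "dy": 0.3, "dz": 0, "ax": 0, "ay": 0, "az": 0, "gripper": -1},
    {"dx": 0.4, "dy": 0.6, "dz": 0, "ax": 0, "ay": 0, "az": 0, "gripper": -1},
    {"dx": 0.6, "dy": 0.9, "dz": 0, "ax": 0, "ay": 0, "az": 0, "gripper": -1},
    {"dx": 0.6, "dy": 1, "dz": 0, "ax": 0, "ay": 0, "az": 0, "gripper": -1},
  ],
)

```text
time: 16.05
eef_pos: [0.6177, 0.1235, 0.2182]
tcp_rot: [-0.191, 0.982, 0.0, -0.0]
contact_force: [0.3, -0.3, -0.3]
opening: 0.462
finger_force: 51.0
```

Call:
jog_arm(
  increments=[
    {"dx": 0, "dy": 0.3, "dz": 0, "ax": 0, "ay": 0, "az": 0, "gripper": -1},
    {"dx": 0, "dy": 0.55, "dz": 0, "ax": 0, "ay": 0, "az": 0, "gripper": -1},
    {"dx": 0, "dy": 0.8, "dz": 0, "ax": 0, "ay": 0, "az": 0, "gripper": -1},
    {"dx": 0, "dy": 0.95, "dz": 0, "ax": 0, "ay": 0, "az": 0, "gripper": -1},
    {"dx": 0, "dy": 1, "dz": 0, "ax": 0, "ay": 0, "az": 0, "gripper": -1},
    {"dx": 0, "dy": 1, "dz": 0, "ax": 0, "ay": 0, "az": 0, "gripper": -1},
    {"dx": 0, "dy": 1, "dz": 0, "ax": 0, "ay": 0, "az": 0, "gripper": -1},
  ],
)

```text
time: 16.75
eef_pos: [0.6167, 0.2401, 0.2194]
tcp_rot: [-0.189, 0.982, -0.0, -0.0]
contact_force: [0.4, 0.3, -2.1]
opening: 0.457
finger_force: 51.0
```

```bash
cat > held.py <<'E'
from parts import *
c=cam('wrist'); s=get_state(); x,y,z=s['eef_pos']; print(s['time'],s['eef_pos'],'quat',s['tcp_rot'].round(4),s['contact_force'])
blobs(c,{'stud':(x,y,.03,z+.0165,z+.03)})
E
python3 held.py
```

```text
16.8 [0.61683081 0.23993377 0.21961451] quat [-1.891e-01  9.819e-01 -3.000e-04 -2.000e-04] [ 0.24044744 -0.06182073 -2.01970018]
stud px [318. 309.] z 0.2400 rect c 616.1 239.0  size 15.5 15.7 ang 65.7 circ [616.4, 239.0, 8.2]
```

Call:
jog_arm(
  increments=[
    {"dx": 0.004, "dy": 0.124, "dz": 0, "ax": 0, "ay": 0, "az": 0, "gripper": -1},
    {"dx": 0.004, "dy": 0.124, "dz": -0.2, "ax": 0, "ay": 0, "az": 0, "gripper": -1},
    {"dx": 0.004, "dy": 0.124, "dz": -0.4, "ax": 0, "ay": 0, "az": 0, "gripper": -1},
    {"dx": 0.004, "dy": 0.124, "dz": -0.55, "ax": 0, "ay": 0, "az": 0, "gripper": -1},
    {"dx": 0.004, "dy": 0.124, "dz": -0.6, "ax": 0, "ay": 0, "az": 0, "gripper": -1},
    {"dx": 0.004, "dy": 0.124, "dz": -0.6, "ax": 0, "ay": 0, "az": 0, "gripper": -1},
    {"dx": 0.004, "dy": 0.124, "dz": -0.6, "ax": 0, "ay": 0, "az": 0, "gripper": -1},
  ],
)

```text
time: 17.5
eef_pos: [0.6179, 0.2564, 0.1488]
tcp_rot: [-0.19, 0.982, 0.0, 0.001]
contact_force: [-0.5, 0.9, -1.4]
opening: 0.459
finger_force: 51.1
```

```bash
python3 held.py
```

```text
17.55 [0.61815315 0.25646535 0.14936705] quat [-1.897e-01  9.818e-01  1.000e-04  1.400e-03] [ 0.83030692 -0.76115534 -1.71272439]
stud px [318. 310.] z 0.1695 rect c 617.4 254.9  size 15.8 15.0 ang 66.9 circ [617.7, 255.1, 8.3]
```

Call:
jog_arm(
  increments=[
    {"dx": -0.007, "dy": -0.009, "dz": -0.03, "ax": 0, "ay": 0, "az": 0, "gripper": -1},
    {"dx": -0.007, "dy": -0.009, "dz": -0.06, "ax": 0, "ay": 0, "az": 0, "gripper": -1},
    {"dx": -0.007, "dy": -0.009, "dz": -0.09, "ax": 0, "ay": 0, "az": 0, "gripper": -1},
    {"dx": -0.007, "dy": -0.009, "dz": -0.12, "ax": 0, "ay": 0, "az": 0, "gripper": -1},
    {"dx": -0.007, "dy": -0.009, "dz": -0.14, "ax": 0, "ay": 0, "az": 0, "gripper": -1},
    {"dx": -0.007, "dy": -0.009, "dz": -0.155, "ax": 0, "ay": 0, "az": 0, "gripper": -1},
    {"dx": -0.007, "dy": -0.009, "dz": -0.155, "ax": 0, "ay": 0, "az": 0, "gripper": -1},
    {"dx": -0.007, "dy": -0.009, "dz": -0.155, "ax": 0, "ay": 0, "az": 0, "gripper": -1},
  ],
)

```text
time: 18.35
eef_pos: [0.6165, 0.2552, 0.131]
tcp_rot: [-0.19, 0.982, -0.0, -0.0]
contact_force: [-2.4, -0.5, 5.0]
opening: 0.459
finger_force: 52.0
```

```bash
python3 held.py
```

```text
18.4 [0.61649509 0.25520721 0.13098517] quat [-1.899e-01  9.818e-01 -1.000e-04 -1.000e-04] [-2.60606627 -1.10940023  5.13909108]
stud px [318. 310.] z 0.1515 rect c 615.6 253.9  size 16.0 16.1 ang 67.2 circ [615.9, 254.2, 8.5]
```

Contact at seat height (stud 151.5 mm). Releasing and rising.

Call:
jog_arm(
  increments=[
    {"dx": 0, "dy": 0, "dz": -0.01, "ax": 0, "ay": 0, "az": 0, "gripper": 0.1},
    {"dx": 0, "dy": 0, "dz": -0.01, "ax": 0, "ay": 0, "az": 0, "gripper": 0.4},
    {"dx": 0, "dy": 0, "dz": 0, "ax": 0, "ay": 0, "az": 0, "gripper": 0.8},
    {"dx": 0, "dy": 0, "dz": 0, "ax": 0, "ay": 0, "az": 0, "gripper": 1},
    {"dx": 0, "dy": 0, "dz": 0, "ax": 0, "ay": 0, "az": 0, "gripper": 1},
    {"dx": 0, "dy": 0, "dz": 0, "ax": 0, "ay": 0, "az": 0, "gripper": 1},
  ],
)

```text
time: 19.0
eef_pos: [0.6163, 0.2551, 0.1291]
tcp_rot: [-0.19, 0.982, -0.0, -0.0]
contact_force: [-0.6, -0.0, 0.3]
opening: 0.996
finger_force: 0.0
```

Call:
jog_arm(
  increments=[
    {"dx": 0, "dy": 0, "dz": 0.2, "ax": 0, "ay": 0, "az": 0, "gripper": 1},
    {"dx": 0, "dy": 0, "dz": 0.6, "ax": 0, "ay": 0, "az": 0, "gripper": 1},
    {"dx": 0, "dy": 0, "dz": 1, "ax": 0, "ay": 0, "az": 0, "gripper": 1},
    {"dx": 0, "dy": 0, "dz": 1, "ax": 0, "ay": 0, "az": 0, "gripper": 1},
    {"dx": 0, "dy": 0, "dz": 1, "ax": 0, "ay": 0, "az": 0, "gripper": 1},
  ],
)

```text
time: 19.5
eef_pos: [0.6173, 0.2554, 0.2518]
tcp_rot: [-0.19, 0.982, 0.0, 0.002]
contact_force: [-0.7, -0.0, -0.6]
opening: 0.999
finger_force: 0.0
```

```bash
cat > lvl.py <<'E'
from parts import *
import sys
zt=float(sys.argv[1]); r=float(sys.argv[2])
c=cam('wrist','lvl%d.png'%(zt*1000)); s=get_state(); print(s['time'],s['eef_pos'],s['contact_force'])
blobs(c,{'top':(.617,.254,.045,zt-.006,zt+.006),'stud':(.617,.254,.03,zt+.0075,zt+.018)})
P=depthpts(c); m=(abs(P[...,2]-zt)<.005)&(np.hypot(P[...,0]-.617,P[...,1]-.254)<r)
A=P[m]; print('plane slopes,z',np.linalg.lstsq(np.c_[A[:,:2]-[.617,.254],np.ones(len(A))],A[:,2],rcond=None)[0])
E
python3 lvl.py .14 .019
```

```text
19.55 [0.61620809 0.25514667 0.24921381] [-0.42114918 -0.28286744  1.03573183]
top px [319. 200.] z 0.1402 rect c 617.3 254.5  size 39.8 39.6 ang 21.9 circ [617.6, 254.5, 27.1]
stud px [319. 204.] z 0.1514 rect c 617.1 254.6  size 15.1 15.1 ang 21.9 circ [617.1, 254.6, 8.4]
plane slopes,z [0.00275618 0.00484758 0.1403363 ]
```

Square post seated, level, top 140.2 mm. Next the plate.

Call:
jog_arm(
  increments=[
    {"dx": -0.2, "dy": -0.4, "dz": 0, "ax": 0, "ay": 0, "az": -0.05, "gripper": 1},
    {"dx": -0.4, "dy": -0.75, "dz": 0, "ax": 0, "ay": 0, "az": -0.12, "gripper": 1},
    {"dx": -0.52, "dy": -0.95, "dz": 0, "ax": 0, "ay": 0, "az": -0.2, "gripper": 1},
    {"dx": -0.52, "dy": -0.95, "dz": 0, "ax": 0, "ay": 0, "az": -0.244, "gripper": 1},
  ],
)

```text
time: 19.95
eef_pos: [0.5511, 0.1385, 0.2461]
tcp_rot: [0.004, 1.0, -0.001, -0.003]
contact_force: [-0.2, 0.1, 1.4]
opening: 1.003
finger_force: 0.0
```

Call:
jog_arm(
  increments=[
    {"dx": -0.2, "dy": -0.4, "dz": -0.1, "ax": 0, "ay": 0, "az": 0, "gripper": 1},
    {"dx": -0.4, "dy": -0.75, "dz": -0.4, "ax": 0, "ay": 0, "az": 0, "gripper": 1},
    {"dx": -0.52, "dy": -0.94, "dz": -0.7, "ax": 0, "ay": 0, "az": 0, "gripper": 1},
    {"dx": -0.52, "dy": -0.94, "dz": -0.95, "ax": 0, "ay": 0, "az": 0, "gripper": 1},
    {"dx": -0.52, "dy": -0.94, "dz": -0.95, "ax": 0, "ay": 0, "az": 0, "gripper": 1},
    {"dx": -0.52, "dy": -0.94, "dz": -0.95, "ax": 0, "ay": 0, "az": 0, "gripper": 1},
  ],
)

```text
time: 20.55
eef_pos: [0.4907, 0.0286, 0.134]
tcp_rot: [0.001, 1.0, 0.0, -0.002]
contact_force: [0.9, -0.0, 1.0]
opening: 1.003
finger_force: 0.0
```

```bash
python3 near.py plate
```

```text
20.6 [0.49221403 0.02863809 0.13577271] yaw 89.93699231684039 [-0.20601573  0.31452151  0.50805562] [-0.15  0.02  2.11  0.    1.01 -1.72]
plate px [321. 204.] z 0.0301 rect c 491.9 29.4  size 60.7 61.3 ang 66.4 circ [491.8, 29.5, 31.2]
```

Call:
jog_arm(
  increments=[
    {"dx": 0, "dy": 0.005, "dz": -0.3, "ax": 0, "ay": 0, "az": 0, "gripper": 1},
    {"dx": 0, "dy": 0.005, "dz": -0.6, "ax": 0, "ay": 0, "az": 0, "gripper": 1},
    {"dx": 0, "dy": 0.005, "dz": -0.75, "ax": 0, "ay": 0, "az": 0, "gripper": 1},
    {"dx": 0, "dy": 0.005, "dz": -0.85, "ax": 0, "ay": 0, "az": 0, "gripper": 1},
    {"dx": 0, "dy": 0.005, "dz": -0.875, "ax": 0, "ay": 0, "az": 0, "gripper": 1},
    {"dx": 0, "dy": 0.005, "dz": -0.875, "ax": 0, "ay": 0, "az": 0, "gripper": 1},
    {"dx": 0, "dy": 0.005, "dz": -0.875, "ax": 0, "ay": 0, "az": 0, "gripper": 1},
  ],
)

```text
time: 21.3
eef_pos: [0.493, 0.0289, 0.0317]
tcp_rot: [0.001, 1.0, -0.0, 0.002]
contact_force: [1.2, 0.1, 0.3]
opening: 0.997
finger_force: 0.0
```

Call:
jog_arm(
  increments=[
    {"dx": 0, "dy": 0, "dz": 0, "ax": 0, "ay": 0, "az": 0, "gripper": -1},
    {"dx": 0, "dy": 0, "dz": 0, "ax": 0, "ay": 0, "az": 0, "gripper": -1},
    {"dx": 0, "dy": 0, "dz": 0, "ax": 0, "ay": 0, "az": 0, "gripper": -1},
    {"dx": 0, "dy": 0, "dz": 0, "ax": 0, "ay": 0, "az": 0, "gripper": -1},
    {"dx": 0, "dy": 0, "dz": 0, "ax": 0, "ay": 0, "az": 0, "gripper": -1},
    {"dx": 0, "dy": 0, "dz": 0, "ax": 0, "ay": 0, "az": 0, "gripper": -1},
    {"dx": 0, "dy": 0, "dz": 0, "ax": 0, "ay": 0, "az": 0, "gripper": -1},
    {"dx": 0, "dy": 0, "dz": 0, "ax": 0, "ay": 0, "az": 0, "gripper": -1},
  ],
  force=50,
)

```text
time: 22.1
eef_pos: [0.4925, 0.0289, 0.0317]
tcp_rot: [0.001, 1.0, -0.0, 0.001]
contact_force: [-1.6, 1.2, 6.3]
opening: 0.701
finger_force: 53.4
```

Call:
jog_arm(
  increments=[
    {"dx": 0, "dy": 0, "dz": 0.05, "ax": 0, "ay": 0, "az": 0, "gripper": -1},
    {"dx": 0, "dy": 0, "dz": 0.15, "ax": 0, "ay": 0, "az": 0, "gripper": -1},
    {"dx": 0, "dy": 0, "dz": 0.25, "ax": 0, "ay": 0, "az": 0, "gripper": -1},
    {"dx": 0, "dy": 0, "dz": 0.25, "ax": 0, "ay": 0, "az": 0, "gripper": -1},
    {"dx": 0, "dy": 0, "dz": 0.25, "ax": 0, "ay": 0, "az": 0, "gripper": -1},
  ],
)

```text
time: 22.6
eef_pos: [0.4919, 0.0289, 0.0608]
tcp_rot: [0.001, 1.0, -0.0, 0.001]
contact_force: [-0.2, -0.5, -2.1]
opening: 0.698
finger_force: 54.3
```

```bash
cat > hplate.py <<'E'
from parts import *
c=cam('wrist','hp%d.png'%(get_state()['time']*100)); s=get_state(); x,y,z=s['eef_pos']; print(s['time'],s['eef_pos'],'quat',s['tcp_rot'].round(4),s['contact_force'])
blobs(c,{'top':(x,y,.045,z-.012,z+.012)})
P=depthpts(c); m=(abs(P[...,2]-z)<.012)&(np.hypot(P[...,0]-x,P[...,1]-y)<.027)
A=P[m]; print('slopes,z',np.linalg.lstsq(np.c_[A[:,:2]-[x,y],np.ones(len(A))],A[:,2],rcond=None)[0], A.min(0),A.max(0),len(A))
E
python3 hplate.py; ls pics
```

```text
22.65 [0.49145544 0.028948   0.06026727] quat [ 7.e-04  1.e+00 -0.e+00  1.e-04] [-0.42810306 -0.02765983 -1.32182062]
top px [319. 274.] z 0.0592 rect c 492.2 27.1  size 77.5 65.8 ang 54.1 circ [491.1, 27.9, 47.5]
slopes,z [-0.000389   -0.0001182   0.05917788] [0.46452845 0.00197662 0.05710203] [0.51840697 0.05591278 0.06140865] 12785
hp2260.png
lvl140.png
s5.png
scene0.png
scenecrop.png
side0.png
sidecrop.png
w1.png
w2.png
w3.png
w4.png
w5.png
w6.png
wrist0.png
```

Plate is held level. Lift and carry to the stack.

Call:
jog_arm(
  increments=[
    {"dx": 0, "dy": 0, "dz": 0.2, "ax": 0, "ay": 0, "az": 0, "gripper": -1},
    {"dx": 0, "dy": 0, "dz": 0.5, "ax": 0, "ay": 0, "az": 0, "gripper": -1},
    {"dx": 0, "dy": 0, "dz": 0.8, "ax": 0, "ay": 0, "az": 0, "gripper": -1},
    {"dx": 0, "dy": 0, "dz": 1, "ax": 0, "ay": 0, "az": 0, "gripper": -1},
  ],
)

```text
time: 23.05
eef_pos: [0.492, 0.0289, 0.1821]
tcp_rot: [0.001, 1.0, -0.0, 0.001]
contact_force: [1.0, -0.9, -1.2]
opening: 0.7
finger_force: 54.7
```

Call:
jog_arm(
  increments=[
    {"dx": 0.15, "dy": 0.2, "dz": 0.2, "ax": 0, "ay": 0, "az": 0, "gripper": -1},
    {"dx": 0.35, "dy": 0.5, "dz": 0.4, "ax": 0, "ay": 0, "az": 0, "gripper": -1},
    {"dx": 0.52, "dy": 0.75, "dz": 0.45, "ax": 0, "ay": 0, "az": 0, "gripper": -1},
    {"dx": 0.52, "dy": 0.9, "dz": 0.45, "ax": 0, "ay": 0, "az": 0, "gripper": -1},
  ],
)

```text
time: 23.45
eef_pos: [0.5563, 0.1388, 0.2357]
tcp_rot: [0.0, 1.0, 0.0, 0.002]
contact_force: [-1.0, 0.4, -1.7]
opening: 0.701
finger_force: 54.7
```

Call:
jog_arm(
  increments=[
    {"dx": 0.2, "dy": 0.3, "dz": 0, "ax": 0, "ay": 0, "az": 0, "gripper": -1},
    {"dx": 0.4, "dy": 0.55, "dz": 0, "ax": 0, "ay": 0, "az": 0, "gripper": -1},
    {"dx": 0.52, "dy": 0.8, "dz": 0, "ax": 0, "ay": 0, "az": 0, "gripper": -1},
    {"dx": 0.52, "dy": 0.98, "dz": 0, "ax": 0, "ay": 0, "az": 0, "gripper": -1},
    {"dx": 0.52, "dy": 0.98, "dz": 0, "ax": 0, "ay": 0, "az": 0, "gripper": -1},
    {"dx": 0.52, "dy": 0.98, "dz": 0, "ax": 0, "ay": 0, "az": 0, "gripper": -1},
  ],
)

```text
time: 24.05
eef_pos: [0.6158, 0.2545, 0.2328]
tcp_rot: [0.0, 1.0, -0.001, -0.001]
contact_force: [0.4, 0.2, -1.2]
opening: 0.698
finger_force: 54.7
```

```bash
python3 hplate.py
```

```text
24.1 [0.6158628  0.25395893 0.23309483] quat [ 7.e-04  1.e+00 -5.e-04 -9.e-04] [ 0.27898548 -0.37261742 -1.89929849]
top px [318. 275.] z 0.2311 rect c 615.9 254.2  size 65.5 77.6 ang 35.8 circ [615.0, 253.5, 47.5]
slopes,z [-0.00371431 -0.00145783  0.23105035] [0.58886587 0.22699017 0.22890745] [0.64274429 0.28095095 0.23345703] 12738
```

Call:
jog_arm(
  increments=[
    {"dx": 0.01, "dy": 0.005, "dz": -0.12, "ax": 0, "ay": 0, "az": 0, "gripper": -1},
    {"dx": 0.01, "dy": 0.005, "dz": -0.24, "ax": 0, "ay": 0, "az": 0, "gripper": -1},
    {"dx": 0.01, "dy": 0.005, "dz": -0.33, "ax": 0, "ay": 0, "az": 0, "gripper": -1},
    {"dx": 0.01, "dy": 0.005, "dz": -0.36, "ax": 0, "ay": 0, "az": 0, "gripper": -1},
    {"dx": 0.01, "dy": 0.005, "dz": -0.36, "ax": 0, "ay": 0, "az": 0, "gripper": -1},
    {"dx": 0.01, "dy": 0.005, "dz": -0.36, "ax": 0, "ay": 0, "az": 0, "gripper": -1},
  ],
)

```text
time: 24.7
eef_pos: [0.6178, 0.2551, 0.1912]
tcp_rot: [0.001, 1.0, 0.0, 0.0]
contact_force: [0.7, -0.4, -0.6]
opening: 0.698
finger_force: 54.7
```

```bash
python3 hplate.py
```

```text
24.75 [0.61794837 0.2552263  0.19166634] quat [7.e-04 1.e+00 1.e-04 6.e-04] [ 0.37184849 -0.69522879 -1.27327094]
top px [319. 275.] z 0.1895 rect c 618.4 252.8  size 76.9 66.9 ang 53.9 circ [617.0, 253.8, 47.1]
slopes,z [-0.00105572 -0.00082505  0.18946413] [0.59098268 0.22833508 0.18747091] [0.6448663  0.28209006 0.19162983] 12751
```

Top 189.5 mm → needs 170: go down about 20 mm slowly.

Call:
jog_arm(
  increments=[
    {"dx": -0.005, "dy": 0, "dz": -0.04, "ax": 0, "ay": 0, "az": 0, "gripper": -1},
    {"dx": -0.005, "dy": 0, "dz": -0.08, "ax": 0, "ay": 0, "az": 0, "gripper": -1},
    {"dx": -0.005, "dy": 0, "dz": -0.11, "ax": 0, "ay": 0, "az": 0, "gripper": -1},
    {"dx": -0.005, "dy": 0, "dz": -0.135, "ax": 0, "ay": 0, "az": 0, "gripper": -1},
    {"dx": -0.005, "dy": 0, "dz": -0.155, "ax": 0, "ay": 0, "az": 0, "gripper": -1},
    {"dx": -0.005, "dy": 0, "dz": -0.165, "ax": 0, "ay": 0, "az": 0, "gripper": -1},
    {"dx": -0.005, "dy": 0, "dz": -0.165, "ax": 0, "ay": 0, "az": 0, "gripper": -1},
    {"dx": -0.005, "dy": 0, "dz": -0.165, "ax": 0, "ay": 0, "az": 0, "gripper": -1},
  ],
)

```text
time: 25.55
eef_pos: [0.6172, 0.2552, 0.1718]
tcp_rot: [0.001, 1.0, 0.0, 0.0]
contact_force: [-0.3, -0.2, 1.1]
opening: 0.699
finger_force: 54.9
```

```bash
python3 hplate.py
```

```text
25.6 [0.61718122 0.25521014 0.17176083] quat [7.e-04 1.e+00 1.e-04 4.e-04] [-0.89662191 -0.52415577  2.16329432]
top px [319. 273.] z 0.1701 rect c 617.7 255.4  size 66.6 77.2 ang 35.8 circ [616.9, 254.4, 47.4]
slopes,z [-0.00078657 -0.00035399  0.17008635] [0.59027413 0.22823639 0.16782772] [0.64414022 0.28217506 0.1722032 ] 12761
```

Seated at 170.1 mm with light contact. A tiny push, release, rise.

Call:
jog_arm(
  increments=[
    {"dx": 0, "dy": 0, "dz": -0.01, "ax": 0, "ay": 0, "az": 0, "gripper": -1},
    {"dx": 0, "dy": 0, "dz": -0.01, "ax": 0, "ay": 0, "az": 0, "gripper": -1},
    {"dx": 0, "dy": 0, "dz": -0.01, "ax": 0, "ay": 0, "az": 0, "gripper": 0.5},
    {"dx": 0, "dy": 0, "dz": -0.01, "ax": 0, "ay": 0, "az": 0, "gripper": 0.8},
    {"dx": 0, "dy": 0, "dz": 0, "ax": 0, "ay": 0, "az": 0, "gripper": 1},
    {"dx": 0, "dy": 0, "dz": 0, "ax": 0, "ay": 0, "az": 0, "gripper": 1},
    {"dx": 0, "dy": 0, "dz": 0, "ax": 0, "ay": 0, "az": 0, "gripper": 1},
  ],
)

```text
time: 26.3
eef_pos: [0.6169, 0.2552, 0.1709]
tcp_rot: [0.001, 1.0, -0.0, -0.0]
contact_force: [-0.2, -0.3, -0.1]
opening: 1.001
finger_force: 0.0
```

Call:
jog_arm(
  increments=[
    {"dx": 0, "dy": 0, "dz": 0.2, "ax": 0, "ay": 0, "az": 0, "gripper": 1},
    {"dx": 0, "dy": 0, "dz": 0.6, "ax": 0, "ay": 0, "az": 0, "gripper": 1},
    {"dx": 0, "dy": 0, "dz": 1, "ax": 0, "ay": 0, "az": 0, "gripper": 1},
    {"dx": 0, "dy": 0, "dz": 1, "ax": 0, "ay": 0, "az": 0, "gripper": 1},
    {"dx": 0, "dy": 0, "dz": 1, "ax": 0, "ay": 0, "az": 0, "gripper": 1},
  ],
)

```text
time: 26.8
eef_pos: [0.6177, 0.2554, 0.2938]
tcp_rot: [0.001, 1.0, 0.001, 0.002]
contact_force: [0.3, -0.3, -0.3]
opening: 1.004
finger_force: 0.0
```

```bash
python3 lvl.py .17 .028
```

```text
26.85 [0.61679593 0.25513685 0.29115179] [ 0.5566106  -0.20338404 -0.26369904]
top px [318. 194.] z 0.1701 rect c 617.6 254.1  size 60.6 61.1 ang 89.9 circ [617.7, 254.3, 31.1]
stud none
plane slopes,z [2.10581376e-04 7.13569906e-05 1.70140117e-01]
```

View pics/lvl170.png

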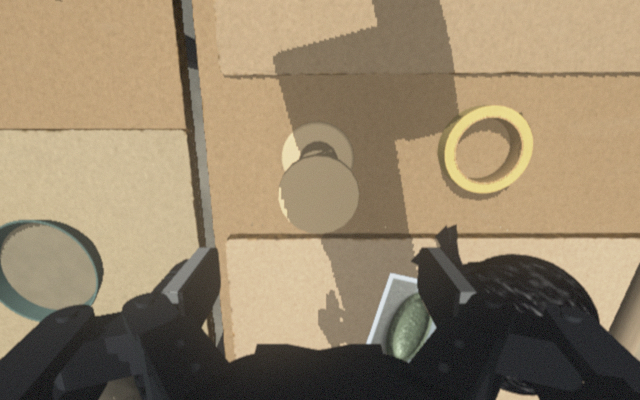

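Plate is seated level (170.1 mm), centre (0.6177,0.2542), seen at (318,194). Now the tile: I grip it across its 45 mm ends, which needs only a 10° turn.

Call:
jog_arm(
  increments=[
    {"dx": -0.08, "dy": -0.4, "dz": 0, "ax": 0, "ay": 0, "az": 0, "gripper": 1},
    {"dx": -0.15, "dy": -0.8, "dz": 0, "ax": 0, "ay": 0, "az": 0, "gripper": 1},
    {"dx": -0.19, "dy": -1, "dz": 0, "ax": 0, "ay": 0, "az": 0, "gripper": 1},
  ],
)

```text
time: 27.15
eef_pos: [0.5925, 0.1325, 0.288]
tcp_rot: [0.001, 1.0, -0.001, -0.003]
contact_force: [-0.1, -0.3, -0.3]
opening: 1.001
finger_force: 0.0
```

Call:
jog_arm(
  increments=[
    {"dx": -0.08, "dy": -0.4, "dz": 0, "ax": 0, "ay": 0, "az": -0.05, "gripper": 1},
    {"dx": -0.15, "dy": -0.8, "dz": 0, "ax": 0, "ay": 0, "az": -0.108, "gripper": 1},
    {"dx": -0.19, "dy": -1, "dz": 0, "ax": 0, "ay": 0, "az": -0.108, "gripper": 1},
  ],
)

```text
time: 27.45
eef_pos: [0.5696, 0.0123, 0.2883]
tcp_rot: [0.087, 0.996, -0.0, -0.002]
contact_force: [0.5, -0.8, 0.8]
opening: 0.999
finger_force: 0.0
```

Call:
jog_arm(
  increments=[
    {"dx": -0.08, "dy": -0.4, "dz": 0, "ax": 0, "ay": 0, "az": 0, "gripper": 1},
    {"dx": -0.15, "dy": -0.8, "dz": 0, "ax": 0, "ay": 0, "az": 0, "gripper": 1},
    {"dx": -0.19, "dy": -1, "dz": 0, "ax": 0, "ay": 0, "az": 0, "gripper": 1},
  ],
)

```text
time: 27.75
eef_pos: [0.5468, -0.1076, 0.2884]
tcp_rot: [0.087, 0.996, 0.0, -0.002]
contact_force: [1.0, 0.6, 0.1]
opening: 1.002
finger_force: 0.0
```

Call:
jog_arm(
  increments=[
    {"dx": -0.08, "dy": -0.4, "dz": 0, "ax": 0, "ay": 0, "az": 0, "gripper": 1},
    {"dx": -0.15, "dy": -0.8, "dz": 0, "ax": 0, "ay": 0, "az": 0, "gripper": 1},
    {"dx": -0.19, "dy": -1, "dz": 0, "ax": 0, "ay": 0, "az": 0, "gripper": 1},
  ],
)

```text
time: 28.05
eef_pos: [0.524, -0.2275, 0.2883]
tcp_rot: [0.087, 0.996, 0.001, -0.002]
contact_force: [-0.4, -0.3, 0.9]
opening: 1.002
finger_force: 0.0
```

Call:
jog_arm(
  increments=[
    {"dx": -0.08, "dy": -0.4, "dz": -0.2, "ax": 0, "ay": 0, "az": 0, "gripper": 1},
    {"dx": -0.15, "dy": -0.8, "dz": -0.5, "ax": 0, "ay": 0, "az": 0, "gripper": 1},
    {"dx": -0.19, "dy": -1, "dz": -0.8, "ax": 0, "ay": 0, "az": 0, "gripper": 1},
    {"dx": -0.19, "dy": -1, "dz": -1, "ax": 0, "ay": 0, "az": 0, "gripper": 1},
  ],
)

```text
time: 28.45
eef_pos: [0.5003, -0.3469, 0.1664]
tcp_rot: [0.087, 0.996, 0.001, -0.002]
contact_force: [0.3, 0.8, -0.3]
opening: 1.001
finger_force: 0.0
```

Call:
jog_arm(
  increments=[
    {"dx": 0, "dy": -0.2, "dz": -0.3, "ax": 0, "ay": 0, "az": 0, "gripper": 1},
    {"dx": 0, "dy": -0.2, "dz": -0.6, "ax": 0, "ay": 0, "az": 0, "gripper": 1},
    {"dx": 0, "dy": -0.2, "dz": -0.7, "ax": 0, "ay": 0, "az": 0, "gripper": 1},
    {"dx": 0, "dy": -0.2, "dz": -0.7, "ax": 0, "ay": 0, "az": 0, "gripper": 1},
    {"dx": 0, "dy": -0.2, "dz": -0.7, "ax": 0, "ay": 0, "az": 0, "gripper": 1},
  ],
)

```text
time: 28.95
eef_pos: [0.5033, -0.3687, 0.0877]
tcp_rot: [0.085, 0.996, -0.0, 0.0]
contact_force: [0.2, 0.1, 0.8]
opening: 1.002
finger_force: 0.0
```

```bash
python3 near.py tile
```

```text
29.0 [ 0.50389303 -0.36923191  0.08893606] yaw 80.23753675999399 [ 0.29721602 -0.22570071  0.76504725] [-0.79  0.36  1.81 -0.    0.96 -2.2 ]
tile px [318. 215.] z 0.0086 rect c 502.8 -370.5  size 44.7 29.7 ang 80.2 circ [503.0, -370.4, 25.3]
```

Call:
jog_arm(
  increments=[
    {"dx": -0.006, "dy": -0.01, "dz": -0.2, "ax": 0, "ay": 0, "az": 0, "gripper": 0.2},
    {"dx": -0.006, "dy": -0.01, "dz": -0.25, "ax": 0, "ay": 0, "az": 0, "gripper": 0.2},
    {"dx": -0.006, "dy": -0.01, "dz": -0.25, "ax": 0, "ay": 0, "az": 0, "gripper": 0.2},
    {"dx": -0.006, "dy": -0.01, "dz": -0.25, "ax": 0, "ay": 0, "az": 0, "gripper": 0.2},
    {"dx": -0.006, "dy": -0.01, "dz": -0.25, "ax": 0, "ay": 0, "az": 0, "gripper": 0.2},
    {"dx": -0.006, "dy": -0.01, "dz": -0.25, "ax": 0, "ay": 0, "az": 0, "gripper": 0.2},
  ],
)

```text
time: 29.6
eef_pos: [0.5027, -0.3705, 0.0582]
tcp_rot: [0.085, 0.996, -0.001, 0.001]
contact_force: [0.2, 0.5, 0.8]
opening: 0.601
finger_force: 0.0
```

```bash
python3 - <<'E'
from parts import *
c=cam('wrist','tile1.png'); s=get_state(); e=s['eef_pos']; print(s['time'],e,s['opening'])
W=R.from_quat(s['tcp_rot']); L=W.inv().apply((depthpts(c)-e).reshape(-1,3)).reshape(400,640,3)
m=(abs(L[...,0])<.014)&(abs(L[...,1])<.06)&(L[...,2]<.034)&(L[...,2]>-.02)
for sg in (1,-1):
    A=L[m&(np.sign(L[...,1])==sg)]; print(sg,len(A),np.percentile(A,[0,1,50,99,100],axis=0).round(4).tolist())
E
```

```text
29.65 [ 0.50260022 -0.37037821  0.05801313] 0.601044596006299
1 2301 [[-0.0122, 0.0241, -0.02], [-0.0107, 0.0243, -0.0191], [0.0067, 0.0253, -0.0038], [0.0117, 0.0377, 0.0197], [0.0123, 0.041, 0.0223]]
-1 2312 [[-0.0118, -0.0456, -0.02], [-0.0107, -0.0401, -0.0193], [0.0067, -0.0275, -0.0038], [0.0117, -0.0265, 0.0201], [0.0124, -0.0262, 0.022]]
```

View pics/tile1.png

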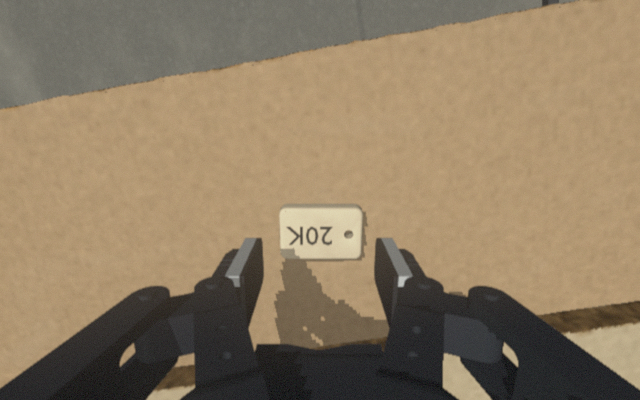

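The tile is centred between the jaws at (320,232), and the fingertips stand about 21 mm ahead of the TCP at this opening. Lowering so the tips are about 3 mm off the table.

Call:
jog_arm(
  increments=[
    {"dx": 0, "dy": 0, "dz": -0.1, "ax": 0, "ay": 0, "az": 0, "gripper": 0.2},
    {"dx": 0, "dy": 0, "dz": -0.2, "ax": 0, "ay": 0, "az": 0, "gripper": 0.2},
    {"dx": 0, "dy": 0, "dz": -0.26, "ax": 0, "ay": 0, "az": 0, "gripper": 0.2},
    {"dx": 0, "dy": 0, "dz": -0.28, "ax": 0, "ay": 0, "az": 0, "gripper": 0.2},
    {"dx": 0, "dy": 0, "dz": -0.28, "ax": 0, "ay": 0, "az": 0, "gripper": 0.2},
    {"dx": 0, "dy": 0, "dz": -0.28, "ax": 0, "ay": 0, "az": 0, "gripper": 0.2},
  ],
)

```text
time: 30.25
eef_pos: [0.5023, -0.3701, 0.0233]
tcp_rot: [0.085, 0.996, -0.0, 0.0]
contact_force: [-0.6, 0.4, -0.1]
opening: 0.597
finger_force: 0.0
```

Call:
jog_arm(
  increments=[
    {"dx": 0, "dy": 0, "dz": 0, "ax": 0, "ay": 0, "az": 0, "gripper": 0},
    {"dx": 0, "dy": 0, "dz": 0, "ax": 0, "ay": 0, "az": 0, "gripper": -0.2},
    {"dx": 0, "dy": 0, "dz": 0, "ax": 0, "ay": 0, "az": 0, "gripper": -0.5},
    {"dx": 0, "dy": 0, "dz": 0, "ax": 0, "ay": 0, "az": 0, "gripper": -1},
    {"dx": 0, "dy": 0, "dz": 0, "ax": 0, "ay": 0, "az": 0, "gripper": -1},
    {"dx": 0, "dy": 0, "dz": 0, "ax": 0, "ay": 0, "az": 0, "gripper": -1},
    {"dx": 0, "dy": 0, "dz": 0, "ax": 0, "ay": 0, "az": 0, "gripper": -1},
  ],
  force=30,
)

```text
time: 30.95
eef_pos: [0.5024, -0.3702, 0.0237]
tcp_rot: [0.085, 0.996, -0.0, 0.0]
contact_force: [0.1, -0.1, 1.1]
opening: 0.523
finger_force: 31.2
```

Gripped (about 44.5 mm). Lifting and checking.

Call:
jog_arm(
  increments=[
    {"dx": 0, "dy": 0, "dz": 0.05, "ax": 0, "ay": 0, "az": 0, "gripper": -1},
    {"dx": 0, "dy": 0, "dz": 0.2, "ax": 0, "ay": 0, "az": 0, "gripper": -1},
    {"dx": 0, "dy": 0, "dz": 0.4, "ax": 0, "ay": 0, "az": 0, "gripper": -1},
    {"dx": 0, "dy": 0, "dz": 0.5, "ax": 0, "ay": 0, "az": 0, "gripper": -1},
    {"dx": 0, "dy": 0, "dz": 0.5, "ax": 0, "ay": 0, "az": 0, "gripper": -1},
    {"dx": 0, "dy": 0, "dz": 0.5, "ax": 0, "ay": 0, "az": 0, "gripper": -1},
  ],
)

```text
time: 31.55
eef_pos: [0.5022, -0.37, 0.0838]
tcp_rot: [0.085, 0.996, -0.0, 0.0]
contact_force: [-0.7, 0.6, -1.0]
opening: 0.514
finger_force: 31.1
```

```bash
cat > htile.py <<'E'
from parts import *
c=cam('wrist'); s=get_state(); e=s['eef_pos']; print(s['time'],e,s['opening'],s['finger_force'],s['contact_force'])
P=depthpts(c); L=R.from_quat(s['tcp_rot']).inv().apply((P-e).reshape(-1,3)).reshape(400,640,3)
m=(abs(L[...,0])<.03)&(abs(L[...,1])<.0195)&(abs(L[...,2]-.0155)<.008)
A=L[m]; print(len(A),'tile in tool, min/max',np.percentile(A,[1,99],axis=0).round(4).tolist()); B=P[m]
print('slopes,z',np.linalg.lstsq(np.c_[A[:,:2],np.ones(len(A))],A[:,2],rcond=None)[0].round(4),'world c',((np.percentile(B,1,axis=0)+np.percentile(B,99,axis=0))/2).round(4))
E
python3 htile.py
```

```text
31.6 [ 0.50174468 -0.36957093  0.08288117] 0.5178117481607626 31.084431409835815 [-0.6076193  -0.1995507  -0.64022052]
5952 tile in tool, min/max [[-0.0162, -0.0191, 0.0128], [0.0135, 0.0191, 0.0219]]
slopes,z [0.0649 0.0096 0.0146] world c [ 0.5025 -0.3696  0.0655]
```

Call:
jog_arm(
  increments=[
    {"dx": 0, "dy": 0, "dz": 0.2, "ax": 0, "ay": 0, "az": 0, "gripper": -1},
    {"dx": 0, "dy": 0, "dz": 0.5, "ax": 0, "ay": 0, "az": 0, "gripper": -1},
    {"dx": 0.1, "dy": 0.3, "dz": 0.8, "ax": 0, "ay": 0, "az": 0, "gripper": -1},
    {"dx": 0.2, "dy": 0.65, "dz": 1, "ax": 0, "ay": 0, "az": 0, "gripper": -1},
    {"dx": 0.2, "dy": 1, "dz": 1, "ax": 0, "ay": 0, "az": 0, "gripper": -1},
  ],
)

```text
time: 32.1
eef_pos: [0.5285, -0.2503, 0.2073]
tcp_rot: [0.086, 0.996, -0.002, 0.003]
contact_force: [0.8, -0.8, 0.2]
opening: 0.51
finger_force: 31.1
```

Call:
jog_arm(
  increments=[
    {"dx": 0.1, "dy": 0.35, "dz": 0.15, "ax": 0, "ay": 0, "az": 0, "gripper": -1},
    {"dx": 0.15, "dy": 0.7, "dz": 0.3, "ax": 0, "ay": 0, "az": 0, "gripper": -1},
    {"dx": 0.2, "dy": 1, "dz": 0.45, "ax": 0, "ay": 0, "az": 0, "gripper": -1},
  ],
)

```text
time: 32.4
eef_pos: [0.5495, -0.1277, 0.2563]
tcp_rot: [0.085, 0.996, 0.001, -0.002]
contact_force: [0.4, -0.5, 0.3]
opening: 0.515
finger_force: 31.1
```

Call:
jog_arm(
  increments=[
    {"dx": 0.1, "dy": 0.35, "dz": 0, "ax": 0, "ay": 0, "az": 0, "gripper": -1},
    {"dx": 0.15, "dy": 0.7, "dz": 0, "ax": 0, "ay": 0, "az": 0, "gripper": -1},
    {"dx": 0.2, "dy": 1, "dz": 0, "ax": 0, "ay": 0, "az": 0, "gripper": -1},
  ],
)

```text
time: 32.7
eef_pos: [0.5737, -0.0079, 0.2561]
tcp_rot: [0.085, 0.996, 0.0, -0.001]
contact_force: [-0.2, -0.5, -0.5]
opening: 0.516
finger_force: 31.1
```

Call:
jog_arm(
  increments=[
    {"dx": 0.1, "dy": 0.35, "dz": 0, "ax": 0, "ay": 0, "az": 0, "gripper": -1},
    {"dx": 0.2, "dy": 0.7, "dz": 0, "ax": 0, "ay": 0, "az": 0, "gripper": -1},
    {"dx": 0.25, "dy": 1, "dz": 0, "ax": 0, "ay": 0, "az": 0, "gripper": -1},
  ],
)

```text
time: 33.0
eef_pos: [0.604, 0.1121, 0.2557]
tcp_rot: [0.085, 0.996, -0.0, -0.001]
contact_force: [-0.2, -1.3, -0.5]
opening: 0.516
finger_force: 31.1
```

Call:
jog_arm(
  increments=[
    {"dx": 0.05, "dy": 0.3, "dz": 0, "ax": 0, "ay": 0, "az": 0, "gripper": -1},
    {"dx": 0.1, "dy": 0.6, "dz": 0, "ax": 0, "ay": 0, "az": 0, "gripper": -1},
    {"dx": 0.1, "dy": 0.85, "dz": 0, "ax": 0, "ay": 0, "az": 0, "gripper": -1},
    {"dx": 0.1, "dy": 1, "dz": 0, "ax": 0, "ay": 0, "az": 0, "gripper": -1},
    {"dx": 0.1, "dy": 1, "dz": 0, "ax": 0, "ay": 0, "az": 0, "gripper": -1},
    {"dx": 0.1, "dy": 1, "dz": 0, "ax": 0, "ay": 0, "az": 0, "gripper": -1},
  ],
)

```text
time: 33.6
eef_pos: [0.6159, 0.2294, 0.2566]
tcp_rot: [0.085, 0.996, -0.001, -0.001]
contact_force: [-0.3, -0.8, -0.7]
opening: 0.517
finger_force: 31.1
```

```bash
sed -i 's/\[\.\.\.,0\])<\.03/[...,0])<.0115/' htile.py; python3 htile.py
```

```text
33.65 [0.61612084 0.22887075 0.25689451] 0.5176185018447659 31.0776025056839 [-0.34347305 -0.42758234 -0.20051357]
4190 tile in tool, min/max [[-0.0112, -0.0191, 0.014], [0.0113, 0.0192, 0.0185]]
slopes,z [-0.0042  0.0106  0.0154] world c [0.6162 0.2289 0.2407]
```

Tile held level. Centre over the plate and approach to about 10 mm.

Call:
jog_arm(
  increments=[
    {"dx": 0.004, "dy": 0.21, "dz": 0, "ax": 0, "ay": 0, "az": 0, "gripper": -1},
    {"dx": 0.004, "dy": 0.21, "dz": -0.15, "ax": 0, "ay": 0, "az": 0, "gripper": -1},
    {"dx": 0.004, "dy": 0.21, "dz": -0.3, "ax": 0, "ay": 0, "az": 0, "gripper": -1},
    {"dx": 0.004, "dy": 0.21, "dz": -0.4, "ax": 0, "ay": 0, "az": 0, "gripper": -1},
    {"dx": 0.004, "dy": 0.21, "dz": -0.43, "ax": 0, "ay": 0, "az": 0, "gripper": -1},
    {"dx": 0.004, "dy": 0.21, "dz": -0.43, "ax": 0, "ay": 0, "az": 0, "gripper": -1},
    {"dx": 0.004, "dy": 0.21, "dz": -0.43, "ax": 0, "ay": 0, "az": 0, "gripper": -1},
  ],
)

```text
time: 34.35
eef_pos: [0.6173, 0.2548, 0.207]
tcp_rot: [0.086, 0.996, 0.0, 0.001]
contact_force: [0.6, 0.2, -0.5]
opening: 0.516
finger_force: 31.1
```

```bash
python3 htile.py; python3 - <<'E'
from h import *
c=cam('wrist','tile2.png')
E
```

```text
34.4 [0.6173744  0.25501026 0.20726856] 0.5165998165090736 31.07422113418579 [0.34638487 0.54821907 0.31370466]
4199 tile in tool, min/max [[-0.0113, -0.0191, 0.0141], [0.0113, 0.0191, 0.0188]]
slopes,z [-0.0069  0.0101  0.0155] world c [0.6174 0.2551 0.1909]
```

View pics/tile2.png

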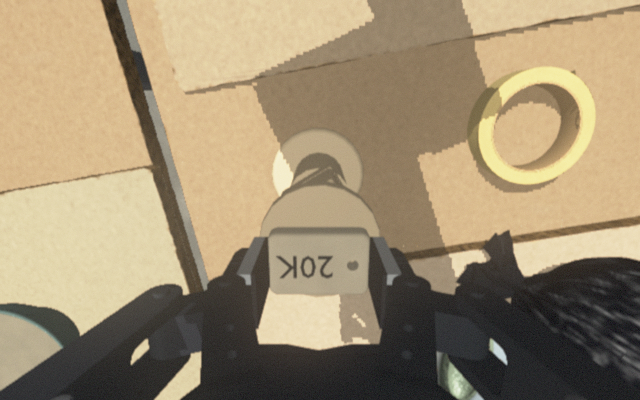

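The held tile (320,260) is centred over the plate (320,225). Final lowering, 13 mm.

Call:
jog_arm(
  increments=[
    {"dx": -0.006, "dy": -0.006, "dz": -0.03, "ax": 0, "ay": 0, "az": 0, "gripper": -1},
    {"dx": -0.006, "dy": -0.006, "dz": -0.06, "ax": 0, "ay": 0, "az": 0, "gripper": -1},
    {"dx": -0.006, "dy": -0.006, "dz": -0.08, "ax": 0, "ay": 0, "az": 0, "gripper": -1},
    {"dx": -0.006, "dy": -0.006, "dz": -0.095, "ax": 0, "ay": 0, "az": 0, "gripper": -1},
    {"dx": -0.006, "dy": -0.006, "dz": -0.105, "ax": 0, "ay": 0, "az": 0, "gripper": -1},
    {"dx": -0.006, "dy": -0.006, "dz": -0.11, "ax": 0, "ay": 0, "az": 0, "gripper": -1},
    {"dx": -0.006, "dy": -0.006, "dz": -0.11, "ax": 0, "ay": 0, "az": 0, "gripper": -1},
    {"dx": -0.006, "dy": -0.006, "dz": -0.11, "ax": 0, "ay": 0, "az": 0, "gripper": -1},
  ],
)

```text
time: 35.25
eef_pos: [0.6163, 0.2545, 0.1937]
tcp_rot: [0.085, 0.996, 0.0, 0.001]
contact_force: [-1.4, -1.5, 5.0]
opening: 0.521
finger_force: 31.6
```

```bash
python3 htile.py
```

```text
35.3 [0.61627779 0.25451048 0.19370814] 0.5126096165829158 31.648691296577454 [-1.29633648 -1.20859229  5.09004658]
4201 tile in tool, min/max [[-0.0113, -0.0191, 0.0138], [0.0113, 0.0191, 0.0189]]
slopes,z [-0.0103  0.0124  0.0152] world c [0.6163 0.2545 0.1774]
```

Landed (5 N). Releasing and rising.

Call:
jog_arm(
  increments=[
    {"dx": 0, "dy": 0, "dz": 0, "ax": 0, "ay": 0, "az": 0, "gripper": 0.1},
    {"dx": 0, "dy": 0, "dz": 0, "ax": 0, "ay": 0, "az": 0, "gripper": 0.2},
    {"dx": 0, "dy": 0, "dz": 0, "ax": 0, "ay": 0, "az": 0, "gripper": 0.3},
    {"dx": 0, "dy": 0, "dz": 0, "ax": 0, "ay": 0, "az": 0, "gripper": 0.4},
    {"dx": 0, "dy": 0, "dz": 0, "ax": 0, "ay": 0, "az": 0, "gripper": 0.4},
  ],
)

```text
time: 35.8
eef_pos: [0.6158, 0.2544, 0.1922]
tcp_rot: [0.085, 0.996, -0.0, -0.0]
contact_force: [0.3, 0.0, -0.7]
opening: 0.704
finger_force: 0.0
```

Call:
jog_arm(
  increments=[
    {"dx": 0, "dy": 0, "dz": 0.1, "ax": 0, "ay": 0, "az": 0, "gripper": 0.4},
    {"dx": 0, "dy": 0, "dz": 0.4, "ax": 0, "ay": 0, "az": 0, "gripper": 0.4},
    {"dx": 0, "dy": 0, "dz": 0.8, "ax": 0, "ay": 0, "az": 0, "gripper": 1},
    {"dx": 0, "dy": 0, "dz": 1, "ax": 0, "ay": 0, "az": 0, "gripper": 1},
    {"dx": 0, "dy": 0, "dz": 1, "ax": 0, "ay": 0, "az": 0, "gripper": 1},
    {"dx": 0, "dy": 0, "dz": 1, "ax": 0, "ay": 0, "az": 0, "gripper": 1},
  ],
)

```text
time: 36.4
eef_pos: [0.6161, 0.2545, 0.314]
tcp_rot: [0.085, 0.996, 0.0, 0.001]
contact_force: [-0.8, -0.6, -0.9]
opening: 0.998
finger_force: 0.0
```

```bash
python3 - <<'E'
from parts import *
c=cam('wrist','end.png'); s=get_state(); print(s['time'],s['eef_pos'],s['contact_force'])
blobs(c,{'tile':(.617,.254,.04,.1745,.184),'plate':(.617,.254,.045,.164,.184)})
f=cam('side')['frame'][60:200,270:410]; cv2.imwrite('pics/endside.png',cv2.resize(f,None,fx=4,fy=4,interpolation=cv2.INTER_CUBIC))
E
```

```text
36.45 [0.61551156 0.25433659 0.3119102 ] [-0.55998313 -0.22361505 -0.72431916]
tile px [318. 193.] z 0.1786 rect c 616.6 253.1  size 44.1 30.4 ang 81.5 circ [616.9, 253.3, 25.3]
plate px [320. 190.] z 0.1714 rect c 617.3 254.6  size 60.2 61.1 ang 80.2 circ [617.4, 254.4, 31.0]
```

View pics/endside.png

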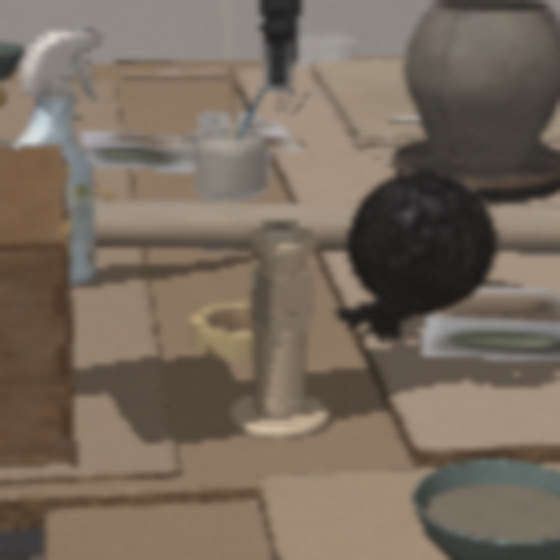

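The stack stands straight at crop (282,330) with the tile flat, about 1.4 mm from the plate's centre, and the gripper well clear. Handing in.

```bash
python3 -c "
from h import *
print(job.sign_off())"
```

```text
the job is handed in; nothing more can be done
None
```

The kiln stand is built in the order asked and handed in at about 36 s: both posts and the plate measured fully seated and level, the tile lies flat about 1.4 mm off the plate's centre, and the gripper was clear; the verdict was not shown.

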